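Move a display panel from the slotted rack to the drawer by way of the inspection stand

TASK

Slide the long display panel up out of its slotted rack, set it down gently on the tilted inspection stand, leaning back with its short edge on the ledge, and let go of it. Then take it from the stand and lay it gently, flat and lengthwise, centred on the raised pad in the open drawer, and gently push the drawer fully shut. Leave the two short panels in the rack, the jar and the swab cup where they are.

Things in the scene. Friction and masses are not known exactly. Their poses are not given: they have to be found in the camera images.
- long_panel: the long display panel: flat plate 65 wide x 10 thick x 140 mm long, aluminium edges, dark glass faces (both alike), about 0.2 kg. Starts upright in one of the rack's three slots, standing 45 mm higher than the two short panels. Origin at its centre; x along the 65 mm width, y through the thickness, z along the 140 mm length (upright in the rack).
- short_panel_a: a short display panel of the same make, 65 wide x 10 thick x 95 mm long, upright in another slot of the rack; leave it alone. Origin at its centre, axes as for the long panel.
- short_panel_b: the second short display panel, 65 x 10 x 95 mm, upright in the remaining slot; leave it alone. Origin at its centre, axes as for the long panel.
- rack: fixed white plastic rack, 85 (x) x 134 (y) x 60 mm high, three vertical slots open at the top, side by side at y = -40, 0, +40 mm. Each slot is 14 mm wide (y), 71 mm long (x), guides only the panel's two side edges, and is 50 mm deep (floor 10 mm above the table). Origin: centre of the underside; z up.
- cradle: tilted part of the inspection stand: white plate 40 mm wide (x), 8 thick, leaning 40 degrees back from vertical, ledge and lip at its foot. Origin: middle of the line where the ledge's upper face meets the plate's front face, 30 mm above the table. x level, z up along the front face (85 mm), -y out of it. Lip: 18 mm before the face, 6 thick, 10 high; 40 wide. The panel overhangs at top and sides.
- pad_top (a point): centre of the top face of the grey pad on the drawer's floor, 42 (x) x 120 (y) x 12 mm high, top 34 mm above the table; it moves with the drawer. x points into the cabinet, y along the drawer's front, z up. Lengthwise means the panel's length along y. Drawer inside 215 (x) x 208 mm, walls 47 mm high; the pad's centre is 68 mm behind the inner face of the front wall.
- handle (a point): middle of the drawer's handle, a level steel bar 120 mm long (along y) and 11 mm thick, 35 mm in front of the drawer's front face and 47 mm above the table. Axes as for pad_top. The drawer's front face is 244 mm wide and its top is about 70 mm above the table.
- drawer (a joint): how far the drawer is open, in m: 0 shut, up to 0.18. It starts partly open and is pushed shut along +x of pad_top.
- jar: clear glass jar with a steel cap, 58 mm across, 105 mm high; bystander. Origin at the centre of its underside.
- swab_cup: small green cup full of cotton swabs, 64 mm across, 85 mm high in all; bystander. Origin at the centre of its underside.
- stand: the fixed steel foot of the inspection stand: foot plate 70 (x) x 130 (y) x 8 mm and two posts 30 mm wide (x) that carry the cradle. Origin: underside, z up; the cradle's plate leans towards +y and faces -y.
- cabinet: fixed low cabinet on the table that carries the drawer, white, 260 deep (x) x 250 wide (y) x 85 mm high. Origin: middle of the lower edge of its front, which faces -x (the plane of the shut drawer's front face).
Mind the look-alikes: they are no part of the job. Leave any purple look-alike of the long_panel alone.

How it is judged (in metres and radians):
On the way, in this order (a step that is already met when the one before it is completed fails the run):
1. the long panel is drawn up clear of the rack (z of long_panel in the frame of rack above 0.135 m), for 0.1 s.
2. the long panel leans on the stand's back plate with its end on the ledge, let go and still (z of long_panel in the frame of cradle between 0.06 and 0.08 m and x of long_panel in the frame of cradle between -0.015 and 0.015 m and y of long_panel in the frame of cradle between -0.022 and 0.002 m and angle between the z axis of long_panel and the z axis of cradle, either way round below 0.15 rad and angle between the y axis of long_panel and the y axis of cradle, either way round below 0.15 rad and contact force between the fingers and long_panel below 0.1 N and linear speed of long_panel below 0.03 m/s), for 0.3 s.
3. the long panel lies flat along the pad in the drawer, let go (x of long_panel in the frame of pad_top between -0.02 and 0.02 m and y of long_panel in the frame of pad_top between -0.035 and 0.035 m and z of long_panel in the frame of pad_top between 0 and 0.01 m and angle between the y axis of long_panel and the z axis of pad_top, either way round below 0.08 rad and angle between the z axis of long_panel and the y axis of pad_top, either way round below 0.25 rad and contact force between the fingers and long_panel below 0.1 N), for 0.2 s.
At the end, for the whole second after the job is handed in: The long panel lies flat (within 0.08 rad) and lengthwise (within 0.25 rad) on the raised pad, its centre within 20 mm across and 35 mm along the pad, at rest and let go; the drawer is shut to within 6 mm; the short panels are within 20 mm and the jar and cup within 40 mm of where they stood (x of long_panel in the frame of pad_top between -0.02 and 0.02 m and y of long_panel in the frame of pad_top between -0.035 and 0.035 m and z of long_panel in the frame of pad_top between 0 and 0.01 m and angle between the y axis of long_panel and the z axis of pad_top, either way round below 0.08 rad and angle between the z axis of long_panel and the y axis of pad_top, either way round below 0.25 rad and value of joint drawer below 0.006 m and linear speed of long_panel below 0.02 m/s and distance of each of short_panel_a, short_panel_b from where it was at the start of the episode below 0.02 m and distance of each of jar, swab_cup from where it was at the start of the episode below 0.04 m); the robot touches nothing.
It fails at once if a short panel is moved by more than 20 mm (distance of any of short_panel_a, short_panel_b from where it was at the start of the episode above 0.02 m).
It fails at once if the jar or the swab cup is moved by more than 40 mm (distance of any of jar, swab_cup from where it was at the start of the episode above 0.04 m).
It fails at once if the panel, out of the fingers, moves faster than 0.5 m/s (dropped or knocked over, or the drawer slammed) (contact force between the fingers and long_panel below 0.1 N and linear speed of long_panel above 0.5 m/s).
It also fails if it takes over 70 s, if anything falls off the work surface, if the arm or the gripper's body presses on something with over 40 N, if the wrist force passes 120 N, or if a joint passes its speed limit or range.

ROBOT

A 6-joint arm with a two-finger parallel gripper is mounted at the origin on the work surface. World frame = base frame: x ahead of the robot, y to its left, z up, the work surface at z = 0. Lengths are in m, angles in degrees, forces in N, time in s.
With the tool pointing down it reaches from about 0.375 to 0.9 m from the base axis. Payload 3.1 kg.
Tool frame: the origin (TCP) lies at the very end of the fingers, on their centre line; the grasp point (between the pads) lies 19 mm behind it; z points along the fingers, y is the line along which they close (so a half turn about z gives the same grasp; the last joint's range is limited). The gripper opens to 87 mm and grips with 3 to 60 N. Pads are 19 mm wide; open, the fingers measure 117 mm over their backs; the gripper's body (75 mm by 190 mm) begins 51 mm behind the grasp point.
Start: joints at [-74.742, 30.224, 82.088, -0, 67.689, -10.227], TCP at [0.269, -0.564, 0.223] pointing down, gripper open.
Joint ranges: [-176.69, 176.69], [-43.24, 126.21], [12.49, 139.97], [-82, 262], [0, 151.66], [-163.58, 163.58]. Speed limits (degrees/s): [159.86, 159.86, 180, 180, 180, 180].

INTERFACE

Orientations are given as a 3x3 rotation matrix whose columns are the frame's x, y, z axes.
In Python, from rig import bot gives the robot as it stands.
- The arm moves only by the tool move_arm, never from a script. Its argument "increments" is a list of rows, each an object with "xyz": the shift along the tool's x, y, z in mm, a list of three; "roll": the turn about the tool's z in rad; "grip": the opening in per cent of the stroke, from 0 (shut) to 100 (fully open). A call has 1 to 5 rows; each row shifts and turns the commanded pose from where the row before left it, along the tool's axes as they then stand; what a row does not reach is not made up. A row lasts 1/12 s, in which the tool goes at most 41.7 mm and 7.16 degrees, less where a joint would pass 70% of its speed; a pose out of reach is approached as far as the arm can. A call is refused whole if a number of a shift passes 41.7 or a number of a turn 0.125, either way. A call with a gripper value outside its range is refused whole. The fingers move at their own pace and stop on an object; the grip force is fixed at half the most. Time passes only in rows, so rows that do not move let the fingers close. It gives the time, the measured TCP pose, the force, the opening and the grip force at its end, in the units of the state.
- bot.read_state(): the state, without advancing time (a new reading comes with each control period).
- bot.capture(name): name is "side" or "top" or "wrist"; returns (picture, depth): 420x560x3 uint8, red, green, blue; 420x560 float32, m along the optical axis (not along the pixel's ray), 0 where there is no reading.
- bot.camera_model(name): a dict with "intrinsics" (3x3 intrinsics, pixels), "rvec" (rotation vector, rad) and "tvec" (3), from world to camera coordinates, as OpenCV has them; the wrist camera has in their place "tool_from_camera" (4x4, takes a point from camera to tool coordinates, whose origin is the TCP and whose axes are the flange's). Camera axes: x right, y down, z forward; pixel columns grow to the right and rows downward; lengths in m; the calibration is good to about 2 mm. A picture is of the moment at which its call begins: read the wrist's pose just before it. camera_model takes no time and is no camera call.
- bot.hand_in(): hands the job in; it is judged then, once.
Trained networks look in the newest picture that a camera, given by its name, has taken for a name from the list of things; names that differ only in an ending like _2 or _b are one class to them, and where a whole thing is asked for, a point or a joint stands for the part that bears it (a point fixed in the world has none). Each returns a list of dicts, best first, with "conf" (0 to 1); they miss things now and then, are a little off and sometimes report something else, mostly with a low value. They report only what shows in the picture. A call takes as long as a camera call. They do not tell look-alikes from the thing itself.
- bot.spot_in(label, camera): "at" ([x, y, z] in m, in the coordinates of the camera as it stood for that picture, good to about 4 mm: the middle of the surface that is visible of it).
- bot.trace(label, camera): "mask" (420x560 bool, what is visible of it).
The state is a dict: "time_s": time; "joint_positions": joint angles; "qvel": joint speeds; "tau": joint torques, N m; "position": TCP position; "tcp_rot": TCP orientation; "force": force on the tool from outside, world axes, zero at the start; "moment": the same for the moment, N m; "opening": opening from 0.0 (shut) to 1.0 (fully open); "grasp_force": force on a finger pad.
Only numpy, scipy, OpenCV 4.12 (cv2) and the standard library are available. Lean on these libraries where they do the work, as an engineer would, in place of code of your own. Each camera call takes 0.05 s, during which the arm holds its last target. There are 200 camera calls.

## Working session

There is one attempt and no reset: what is moved stays moved. The work goes in short steps, Python scripts to look and compute and a tool call to move; the robot and the scene stay as the last step left them, time stands still between calls to the robot, and variables do not carry over. Pictures are saved under pics/ and viewed, at most 10 in all, crops included, and the job is handed in when it is done.

Besides the shell and the picture viewer there is one more tool, called in YAML: its name, and indented under it one key for each argument. move_arm: Moves the arm, as the interface text tells. Its arguments: {"type":"object","properties":{"increments":{"type":"array"}},"required":["increments"]}

```bash
ls; mkdir -p pics
cat > h.py <<'E'
import numpy as np, cv2
from rig import bot
def cam(n):
    m=bot.camera_model(n); return m
def T(n,st=None):
    m=bot.camera_model(n)
    K=np.array(m["intrinsics"])
    if "rvec" in m:
        R=cv2.Rodrigues(np.array(m["rvec"],float))[0]; t=np.array(m["tvec"],float).ravel()
        return K,R.T,-R.T@t
    st=st or bot.read_state()
    A=np.array(m["tool_from_camera"]); R=np.array(st["tcp_rot"]); p=np.array(st["position"])
    return K,R@A[:3,:3],R@A[:3,3]+p
def cloud(n,d,st=None):
    K,R,c=T(n,st); v,u=np.mgrid[:d.shape[0],:d.shape[1]]
    P=np.stack([(u-K[0,2])/K[0,0]*d,(v-K[1,2])/K[1,1]*d,d],-1)
    W=P@R.T+c; W[d<=0]=np.nan; return W
def world(n,p,st=None):
    K,R,c=T(n,st); return R@np.array(p)+c
def save(f,im): cv2.imwrite("pics/"+f,np.ascontiguousarray(im[:,:,::-1]))
E
python3 - <<'E'
from h import *
np.set_printoptions(precision=3,suppress=True)
s=bot.read_state(); print(s["position"],np.array(s["tcp_rot"]))
ims=[]
for n in ("top","side"):
    im,d=bot.capture(n); np.savez(f"{n}.npz",im=im,d=d); ims.append(im)
    print(n,T(n)[2])
    for l in ("long_panel","short_panel_a","rack","cradle","handle","pad_top","jar","swab_cup","stand","cabinet"):
        for r in bot.spot_in(l,n)[:4]:
            K=T(n)[0]; q=K@np.array(r["at"]);print(l,round(r["conf"],2),world(n,r["at"]),(q[:2]/q[2]).round())
save("top.png",ims[0]);save("side.png",ims[1])
E
```

```text
pics
[ 0.269 -0.563  0.222] [[ 0.903  0.43  -0.001]
 [ 0.43  -0.903  0.002]
 [ 0.    -0.002 -1.   ]]
top [0.471 0.101 1.437]
long_panel 0.98 [0.609 0.451 0.09 ] [131. 199.]
long_panel 0.92 [0.495 0.461 0.099] [124. 244.]
long_panel 0.62 [0.48  0.352 0.119] [166. 251.]
short_panel_a 0.75 [0.494 0.274 0.108] [198. 246.]
short_panel_a 0.58 [0.485 0.314 0.101] [182. 249.]
rack 0.65 [0.489 0.296 0.061] [192. 248.]
cradle 0.93 [0.548 0.034 0.056] [294. 228.]
handle 0.84 [ 0.537 -0.267  0.024] [407. 236.]
pad_top 0.98 [ 0.539 -0.268  0.02 ] [407. 235.]
jar 0.74 [0.697 0.022 0.105] [301. 168.]
swab_cup 0.78 [0.68  0.226 0.028] [223. 177.]
swab_cup 0.67 [0.485 0.35  0.122] [166. 249.]
swab_cup 0.35 [ 0.538 -0.264  0.027] [406. 235.]
cabinet 0.91 [ 0.669 -0.249  0.084] [406. 183.]
side [0.04  0.719 1.084]
long_panel 0.84 [0.496 0.469 0.089] [203. 325.]
long_panel 0.76 [0.584 0.465 0.116] [176. 294.]
long_panel 0.58 [0.478 0.36  0.11 ] [244. 292.]
short_panel_a 0.83 [0.478 0.321 0.102] [256. 283.]
short_panel_a 0.75 [0.489 0.283 0.082] [264. 274.]
rack 0.7 [0.452 0.35  0.043] [257. 311.]
cradle 0.5 [0.548 0.017 0.048] [316. 206.]
handle 0.81 [ 0.541 -0.266  0.032] [378. 156.]
pad_top 0.62 [ 0.54  -0.259  0.03 ] [376. 158.]
pad_top 0.42 [0.476 0.319 0.098] [257. 284.]
jar 0.92 [0.692 0.035 0.074] [272. 177.]
jar 0.21 [0.479 0.364 0.106] [243. 294.]
swab_cup 0.76 [0.677 0.223 0.041] [228. 227.]
stand 0.75 [0.535 0.066 0.005] [308. 229.]
stand 0.47 [ 0.542 -0.261  0.032] [376. 157.]
cabinet 0.94 [ 0.658 -0.235  0.064] [341. 135.]
```

View pics/top.png

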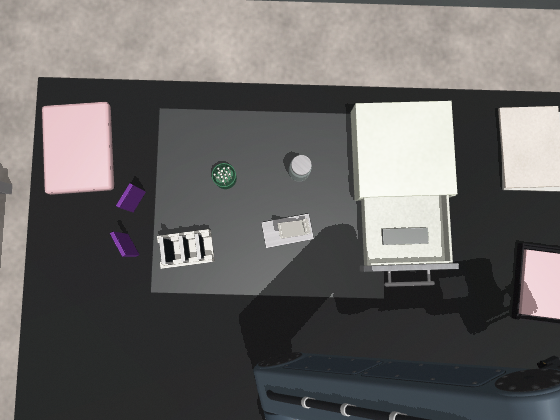

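View pics/side.png

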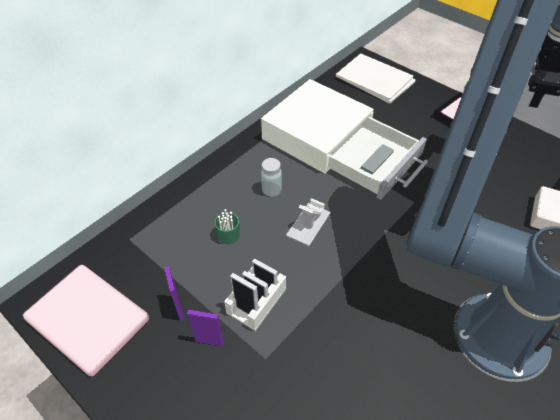

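Panel candidates (top image): the purple look-alikes at (131,199) and (124,244), and three dark panels in the rack at (166,251), (182,249) and (198,246). The tall one looks like (166,251), side image (244,292). I'll check this by height and in a crop.

Run:
```python
from h import *
np.set_printoptions(precision=3,suppress=True)
for n in ("top","side"):
    z=np.load(f"{n}.npz"); W=cloud(n,z["d"]); np.save(n+"W.npy",W)
    P=W.reshape(-1,3); P=P[~np.isnan(P).any(1)]
    def rect(name,box,zl,zh):
        m=(P[:,0]>box[0])&(P[:,0]<box[1])&(P[:,1]>box[2])&(P[:,1]<box[3])&(P[:,2]>zl)&(P[:,2]<zh)
        Q=P[m]
        if len(Q)<5: print(n,name,len(Q));return
        r=cv2.minAreaRect((Q[:,:2]*1000).astype(np.float32)); print(n,name,len(Q),np.array(r[0]).round(1),np.array(r[1]).round(1),round(r[2],1),"z",np.percentile(Q[:,2],[5,50,95]))
    B=(.4,.58,.24,.42)
    rect("rack+",B,.02,.3); rect("racktop",B,.05,.07); rect("short",B,.085,.12); rect("long",B,.13,.2)
    rect("foot",(.45,.65,-.05,.12),.004,.015);rect("cradle",(.45,.65,-.05,.12),.025,.2);rect("cradletop",(.45,.65,-.05,.12),.08,.2)
    rect("pad",(.46,.62,-.35,-.18),.028,.04);rect("cab",(.5,.95,-.45,-.08),.08,.1);rect("drawerfront",(.38,.52,-.45,-.08),.06,.08); rect("handle",(.35,.5,-.38,-.15),.04,.056)
    rect("jar",(.63,.76,-.04,.09),.02,.2);rect("cup",(.6,.76,.16,.3),.02,.2)
t=np.load("top.npz")["im"]; s=np.load("side.npz")["im"]
a=cv2.resize(t[205:275,150:230],(400,350)); b=cv2.resize(t[200:260,250:330],(400,300))
c=cv2.resize(s[250:330,215:295],(400,350)); d=cv2.resize(s[180:240,280:360],(400,250+50))
save("c.png",cv2.resize(np.vstack([np.hstack([a,c]),np.hstack([b,d])]),(720,585)))
```

```text
top rack+ 1351 [487.6 315.9] [ 85.  135.3] 9.1 z [0.035 0.063 0.149]
top racktop 625 [487.6 316.2] [ 84.9 134.8] 9.1 z [0.054 0.06  0.065]
top short 333 [487.8 310.8] [64.5 82.5] 9.6 z [0.088 0.104 0.111]
top long 152 [481.2 355.2] [63.8 11.8] 8.8 z [0.134 0.148 0.152]
top foot 1097 [549.9  35.1] [199.7 169.7] 0.0 z [0.004 0.007 0.012]
top cradle 477 [547.2  35.2] [39.9 82.9] 12.1 z [0.032 0.054 0.094]
top cradletop 108 [540.6  65.1] [39.4 21.3] 13.1 z [0.082 0.09  0.096]
top pad 768 [ 541.8 -267. ] [147.7 165.9] 1.6 z [0.029 0.034 0.038]
top cab 8756 [ 760.  -246.7] [246.4 252.2] 3.3 z [0.081 0.085 0.09 ]
top drawerfront 829 [ 465.2 -263.3] [108.3 244.7] 0.2 z [0.061 0.07  0.076]
top handle 313 [ 451.8 -260.1] [ 94.  217.2] 0.1 z [0.044 0.05  0.054]
top jar 463 [703.2  24. ] [53.9 52.8] 35.5 z [0.039 0.103 0.109]
top cup 286 [681.5 221.8] [60.9 62. ] 89.6 z [0.024 0.058 0.086]
side rack+ 2300 [487.3 316.8] [ 86.9 136.3] 9.2 z [0.029 0.066 0.148]
side racktop 750 [487.5 316.8] [ 86.  136.6] 8.9 z [0.052 0.06  0.067]
side short 616 [487.7 316.7] [66.9 92.6] 8.8 z [0.087 0.102 0.114]
side long 232 [480.6 356. ] [65.4 12.4] 8.4 z [0.133 0.148 0.152]
side foot 863 [550.7  35. ] [198.3 169.4] 0.5 z [0.004 0.007 0.012]
side cradle 360 [546.9  37.2] [41.  82.4] 12.4 z [0.03  0.049 0.094]
side cradletop 55 [540.8  67.6] [39.  18.8] 19.0 z [0.085 0.092 0.097]
side pad 438 [ 554.  -263.3] [131.8 119.2] 82.2 z [0.03  0.034 0.038]
side cab 4335 [ 760.2 -245.1] [251.6 258. ] 3.6 z [0.082 0.085 0.089]
side drawerfront 549 [ 480.4 -262.8] [247.3  78.1] 89.9 z [0.061 0.07  0.075]
side handle 363 [ 451.7 -264.4] [ 94.9 228.3] 0.1 z [0.042 0.05  0.055]
side jar 639 [704.3  26.8] [56.  56.5] 80.9 z [0.025 0.079 0.107]
side cup 526 [681.1 223.5] [60.8 63.8] 44.8 z [0.023 0.05  0.084]
```

View pics/c.png

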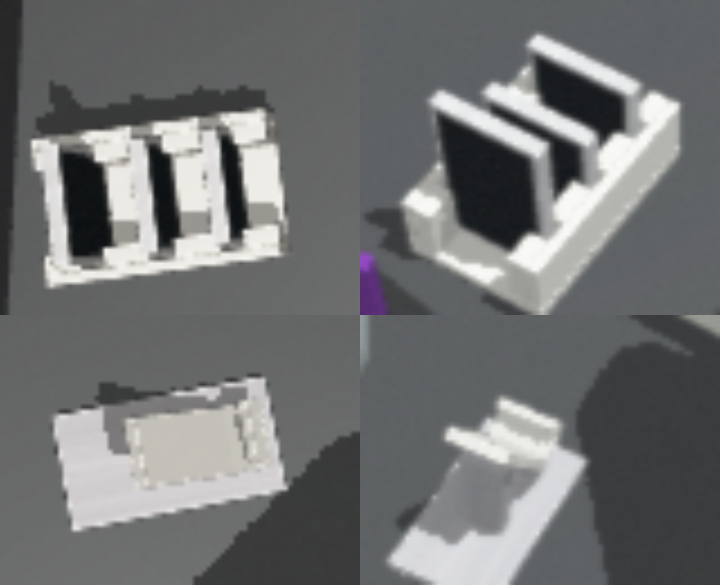

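The crop confirms it: the tall, dark (not purple) panel is in the leftmost slot, with its top at 150 mm and its centre near (481, 355). The purple ones stand outside the rack. The cradle leans towards +y. The tool only points down, so I'll grip the panel by its side edges (tool y along its width) and let it hinge in the fingers.

move_arm:
  increments:
    - {"xyz": [30, -19, -11], "roll": 0, "grip": 100}
    - {"xyz": [30, -19, -11], "roll": 0, "grip": 100}
    - {"xyz": [30, -19, -11], "roll": 0, "grip": 100}
    - {"xyz": [30, -19, -11], "roll": 0, "grip": 100}
    - {"xyz": [30, -19, -11], "roll": 0, "grip": 100}

```text
time_s: 1.52
position: [0.364, -0.4125, 0.2781]
tcp_rot: [[0.903, 0.43, 0.0], [0.43, -0.903, 0.0], [0.0, 0.0, -1.0]]
force: [-0.5, -0.5, 1.0]
opening: 0.999
grasp_force: 0.0
```

move_arm:
  increments:
    - {"xyz": [30, -19, -11], "roll": 0, "grip": 100}
    - {"xyz": [30, -19, -11], "roll": 0, "grip": 100}
    - {"xyz": [30, -19, -11], "roll": 0, "grip": 100}
    - {"xyz": [30, -19, -11], "roll": 0, "grip": 100}
    - {"xyz": [30, -19, -11], "roll": 0, "grip": 100}

```text
time_s: 1.93
position: [0.4586, -0.2619, 0.3333]
tcp_rot: [[0.903, 0.43, 0.0], [0.43, -0.903, -0.0], [0.0, 0.0, -1.0]]
force: [0.4, 0.1, -1.1]
opening: 1.0
grasp_force: 0.0
```

move_arm:
  increments:
    - {"xyz": [0, 0, 0], "roll": -0.117, "grip": 100}
    - {"xyz": [0, 0, 0], "roll": -0.117, "grip": 100}
    - {"xyz": [0, 0, 0], "roll": -0.117, "grip": 100}
    - {"xyz": [0, 0, 0], "roll": -0.117, "grip": 100}
    - {"xyz": [0, 0, 0], "roll": -0.117, "grip": 100}

```text
time_s: 2.35
position: [0.4581, -0.2632, 0.3327]
tcp_rot: [[0.51, 0.86, 0.0], [0.86, -0.51, -0.0], [-0.0, 0.0, -1.0]]
force: [-1.0, 0.2, -0.3]
opening: 1.0
grasp_force: 0.0
```

move_arm:
  increments:
    - {"xyz": [0, 0, 0], "roll": -0.117, "grip": 100}
    - {"xyz": [0, 0, 0], "roll": -0.117, "grip": 100}
    - {"xyz": [0, 0, 0], "roll": -0.117, "grip": 100}
    - {"xyz": [0, 0, 0], "roll": -0.117, "grip": 100}
    - {"xyz": [0, 0, 0], "roll": -0.117, "grip": 100}

```text
time_s: 2.77
position: [0.4579, -0.2635, 0.3326]
tcp_rot: [[-0.05, 0.999, 0.0], [0.999, 0.05, -0.0], [-0.0, 0.0, -1.0]]
force: [0.2, -0.3, 0.3]
opening: 0.999
grasp_force: 0.0
```

move_arm:
  increments:
    - {"xyz": [0, 0, 0], "roll": -0.117, "grip": 100}
    - {"xyz": [0, 0, 0], "roll": 0, "grip": 100}

```text
time_s: 2.93
position: [0.4579, -0.2635, 0.3326]
tcp_rot: [[-0.162, 0.987, -0.0], [0.987, 0.162, -0.0], [-0.0, -0.0, -1.0]]
force: [-0.2, 0.2, -0.2]
opening: 1.003
grasp_force: 0.0
```

```bash
cat >> h.py <<'E'
def rects(P,L):
    for name,b,zl,zh in L:
        Q=P[(P[:,0]>b[0])&(P[:,0]<b[1])&(P[:,1]>b[2])&(P[:,1]<b[3])&(P[:,2]>zl)&(P[:,2]<zh)]
        if len(Q)<5: print(name,len(Q)); continue
        r=cv2.minAreaRect((Q[:,:2]*1000).astype(np.float32)); print(name,len(Q),np.array(r[0]).round(1),np.array(r[1]).round(1),round(r[2],1),"z",np.percentile(Q[:,2],[5,50,95]).round(4))
def wristshot(f):
    s=bot.read_state(); im,d=bot.capture("wrist"); save(f+".png",im); W=cloud("wrist",d,s); np.savez(f,im=im,W=W)
    P=W.reshape(-1,3); return im,W,P[~np.isnan(P).any(1)]
E
python3 - <<'E'
from h import *
np.set_printoptions(precision=3,suppress=True)
print(bot.camera_model("wrist")["tool_from_camera"])
im,W,P=wristshot("w1")
print(np.percentile(P,[1,50,99],axis=0))
rects(P,[("front",(.36,.5,-.45,-.08),.064,.075),("handle",(.36,.46,-.45,-.08),.04,.055),("pad",(.5,.575,-.36,-.17),.03,.038)])
r=bot.trace("pad_top","wrist"); 
for q in r[:2]: 
    Q=W[q["mask"]]; print(q["conf"],q["mask"].sum(),np.nanpercentile(Q,[5,50,95],axis=0))
E
```

```text
[[ 0.001 -0.961 -0.278  0.076]
 [ 1.     0.001 -0.    -0.001]
 [ 0.    -0.278  0.961 -0.163]
 [ 0.     0.     0.     1.   ]]
[[ 0.018 -0.559 -0.   ]
 [ 0.451 -0.236  0.034]
 [ 0.839  0.005  0.455]]
front 2110 [ 476.  -262.2] [ 59.7 242.8] 3.3 z [0.064 0.073 0.075]
handle 788 [ 426.  -265.2] [ 40.3 128.2] 3.2 z [0.049 0.052 0.054]
pad 1993 [ 534.5 -259.2] [ 42.2 119.9] 3.4 z [0.034 0.035 0.036]
0.56 19910 [[ 0.445 -0.362  0.022]
 [ 0.541 -0.25   0.024]
 [ 0.646 -0.156  0.073]]
```

View pics/w1.png

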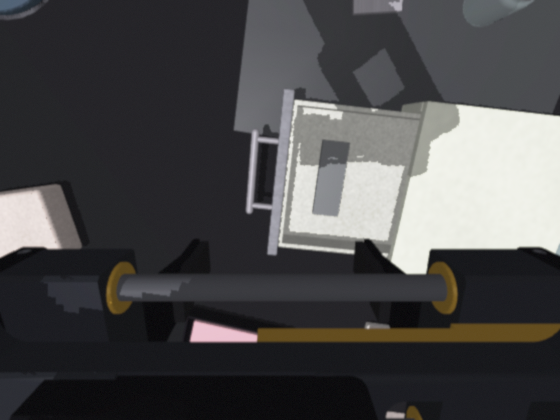

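The picture shows the pad (331,178), the handle (253,172) and the fingers. The pad fit is 42.2 x 119.9 mm at z 35, which matches its given size. Next is the stand view.

move_arm:
  increments:
    - {"xyz": [35, 11, 0], "roll": 0, "grip": 100}
    - {"xyz": [35, 11, 0], "roll": 0, "grip": 100}
    - {"xyz": [35, 11, 0], "roll": 0, "grip": 100}
    - {"xyz": [35, 11, 0], "roll": 0, "grip": 100}

```text
time_s: 3.37
position: [0.4789, -0.117, 0.3326]
tcp_rot: [[-0.156, 0.988, 0.0], [0.988, 0.156, 0.0], [0.0, 0.0, -1.0]]
force: [0.1, 0.0, -0.1]
opening: 0.999
grasp_force: 0.0
```

move_arm:
  increments:
    - {"xyz": [35, 11, 0], "roll": 0, "grip": 100}
    - {"xyz": [35, 11, 0], "roll": 0, "grip": 100}
    - {"xyz": [35, 11, 0], "roll": 0, "grip": 100}
    - {"xyz": [35, 11, 0], "roll": 0, "grip": 100}
    - {"xyz": [0, 0, 0], "roll": 0, "grip": 100}

```text
time_s: 3.78
position: [0.4999, 0.0328, 0.3328]
tcp_rot: [[-0.164, 0.986, 0.001], [0.986, 0.164, 0.004], [0.003, 0.001, -1.0]]
force: [-0.0, -1.1, 0.4]
opening: 1.001
grasp_force: 0.0
```

Run:
```python
from h import *
np.set_printoptions(precision=3,suppress=True)
im,W,P=wristshot("w2"); print(bot.read_state()["position"])
b=(.48,.62,-.04,.12)
rects(P,[("all",b,.02,.11),("foot",b,.005,.012),("top",b,.088,.1),("lip",(.5,.62,-.03,.03),.035,.055)])
Q=P[(P[:,0]>.5)&(P[:,0]<.6)&(P[:,1]>0.015)&(P[:,1]<.1)&(P[:,2]>.045)&(P[:,2]<.09)]
for _ in range(4):
    c=Q.mean(0); n=np.linalg.svd(Q-c,full_matrices=False)[2][2]; n*=np.sign(n[2]); e=(Q-c)@n; Q=Q[abs(e)<max(2*np.std(e),.001)]
print(len(Q),c,n,e.std(),"tilt",np.degrees(np.arccos(n[2])),"yaw",np.degrees(np.arctan2(-n[0],n[1]))+180)
rects(Q,[("plate",b,0,1)])
# profile along level back direction
a=np.radians(12.3); h=np.array([-np.sin(a),np.cos(a)]); x=np.array([np.cos(a),np.sin(a)])
B=P[(P[:,2]>.012)&(abs((P[:,:2]-[.547,.036])@x)<.015)&(abs((P[:,:2]-[.547,.036])@h)<.06)]
t=(B[:,:2]-[.547,.036])@h
for lo in np.arange(-.05,.05,.003):
    m=(t>=lo)&(t<lo+.003)
    if m.any(): print(round(lo+.0015,4),m.sum(),np.percentile(B[m,2],[10,50,90]))
```

```text
[0.5   0.03  0.333]
all 1313 [545.5  35.6] [40.1 82.8] 12.3 z [0.033 0.058 0.095]
foot 2012 [542.1  51.3] [ 70.2 129.7] 12.4 z [0.007 0.009 0.011]
top 256 [538.1  69.7] [39.5 12.8] 12.5 z [0.089 0.093 0.096]
lip 418 [549.9  14.5] [39.8 39.6] 12.5 z [0.036 0.044 0.053]
545 [0.543 0.048 0.069] [ 0.164 -0.749  0.642] 0.00039572732105533484 tilt 50.07327067378435 yaw 12.344108328067591
plate 545 [543.   47.3] [40.1 38.2] 10.4 z [0.048 0.069 0.088]
-0.0425 1 [0.041 0.041 0.041]
-0.0395 24 [0.043 0.044 0.046]
-0.0365 23 [0.047 0.048 0.049]
-0.0335 24 [0.05  0.052 0.053]
-0.0305 52 [0.04  0.053 0.055]
-0.0275 86 [0.037 0.05  0.408]
-0.0245 79 [0.035 0.408 0.412]
-0.0215 159 [0.033 0.413 0.416]
-0.0185 135 [0.032 0.415 0.418]
-0.0155 123 [0.036 0.417 0.42 ]
-0.0125 111 [0.038 0.419 0.423]
-0.0095 123 [0.043 0.422 0.426]
-0.0065 444 [0.383 0.427 0.428]
-0.0035 625 [0.374 0.427 0.428]
-0.0005 521 [0.344 0.427 0.428]
0.0025 263 [0.059 0.383 0.395]
0.0055 259 [0.062 0.384 0.398]
0.0085 258 [0.065 0.388 0.402]
0.0115 294 [0.069 0.394 0.406]
0.0145 979 [0.339 0.363 0.404]
0.0175 245 [0.076 0.408 0.415]
0.0205 243 [0.079 0.415 0.446]
0.0235 1335 [0.418 0.447 0.447]
0.0265 2954 [0.428 0.434 0.447]
0.0295 6438 [0.428 0.441 0.447]
0.0325 1125 [0.421 0.426 0.428]
0.0355 1566 [0.418 0.422 0.428]
0.0385 1254 [0.413 0.424 0.428]
0.0415 1823 [0.411 0.421 0.427]
```

The stand fit agrees with its given sizes (foot 70.2 x 129.7, plate tilt 40°, yaw 12.3°). Cradle origin ≈ (549.6, 16.7, 30). Next, above the rack.

move_arm:
  increments:
    - {"xyz": [36, 3.7, 0], "roll": 0, "grip": 100}
    - {"xyz": [36, 3.7, 0], "roll": 0, "grip": 100}
    - {"xyz": [36, 3.7, 0], "roll": 0, "grip": 100}
    - {"xyz": [36, 3.7, 0], "roll": 0, "grip": 100}
    - {"xyz": [36, 3.7, 0], "roll": 0, "grip": 100}

```text
time_s: 4.25
position: [0.4896, 0.2079, 0.3326]
tcp_rot: [[-0.157, 0.988, 0.0], [0.988, 0.157, -0.001], [-0.001, 0.0, -1.0]]
force: [0.7, -0.4, 0.9]
opening: 1.0
grasp_force: 0.0
```

move_arm:
  increments:
    - {"xyz": [36, 3.7, 0], "roll": 0, "grip": 100}
    - {"xyz": [36, 3.7, 0], "roll": 0, "grip": 100}
    - {"xyz": [36, 3.7, 0], "roll": 0, "grip": 100}
    - {"xyz": [36, 3.7, 0], "roll": 0, "grip": 100}
    - {"xyz": [0, 0, 0], "roll": 0, "grip": 100}

```text
time_s: 4.67
position: [0.4808, 0.3568, 0.3323]
tcp_rot: [[-0.163, 0.987, 0.001], [0.987, 0.163, 0.004], [0.003, 0.001, -1.0]]
force: [0.7, 0.2, 1.5]
opening: 1.001
grasp_force: 0.0
```

Run:
```python
from h import *
np.set_printoptions(precision=4,suppress=True)
im,W,P=wristshot("w3"); s=bot.read_state(); print(s["position"],s["tcp_rot"])
b=(.4,.58,.22,.42)
rects(P,[("racktop",b,.052,.068),("long",b,.144,.158),("short",b,.1,.112)])
```

```text
[0.481  0.3539 0.3321] [[-0.162   0.9868  0.0002]
 [ 0.9868  0.162   0.0001]
 [ 0.0001  0.0002 -1.    ]]
racktop 1457 [485.6 316.1] [ 85.1 133.6] 9.3 z [0.0557 0.061  0.0644]
long 510 [479.3 355.5] [65.1 10.9] 9.3 z [0.146  0.1509 0.1524]
short 792 [485.5 316.2] [64.5 90.7] 8.8 z [0.1018 0.1059 0.1073]
```

View pics/w3.png

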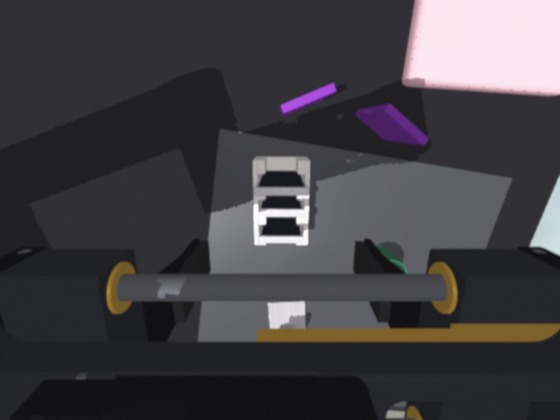

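The tall panel's top edge is at pixel (281,190), the fit is 65.1 x 10.9 at z 0.151, and the purple ones stand clear. Descend and grip across the width.

move_arm:
  increments:
    - {"xyz": [1.9, -1.4, 36], "roll": 0, "grip": 100}
    - {"xyz": [0, 0, 36], "roll": 0, "grip": 100}
    - {"xyz": [0, 0, 36], "roll": 0, "grip": 100}
    - {"xyz": [0, 0, 30], "roll": 0, "grip": 100}
    - {"xyz": [0, 0, 25], "roll": 0, "grip": 100}

```text
time_s: 5.13
position: [0.4789, 0.351, 0.1672]
tcp_rot: [[-0.157, 0.988, -0.002], [0.988, 0.157, -0.002], [-0.002, -0.003, -1.0]]
force: [-0.3, 0.2, -0.5]
opening: 0.998
grasp_force: 0.0
```

move_arm:
  increments:
    - {"xyz": [0, 0, 20], "roll": 0, "grip": 100}
    - {"xyz": [0, 0, 20], "roll": 0, "grip": 100}
    - {"xyz": [0, 0, 15], "roll": 0, "grip": 100}
    - {"xyz": [0, 0, 13], "roll": 0, "grip": 100}
    - {"xyz": [0, 0, 0], "roll": 0, "grip": 100}

```text
time_s: 5.55
position: [0.4783, 0.3507, 0.0989]
tcp_rot: [[-0.157, 0.988, -0.005], [0.988, 0.157, -0.003], [-0.002, -0.006, -1.0]]
force: [-0.0, 0.6, -0.6]
opening: 1.004
grasp_force: 0.0
```

move_arm:
  increments:
    - {"xyz": [0, 0, 0], "roll": 0, "grip": 78}
    - {"xyz": [0, 0, 0], "roll": 0, "grip": 70}
    - {"xyz": [0, 0, 0], "roll": 0, "grip": 60}
    - {"xyz": [0, 0, 0], "roll": 0, "grip": 60}
    - {"xyz": [0, 0, 0], "roll": 0, "grip": 60}

```text
time_s: 5.97
position: [0.48, 0.3539, 0.1026]
tcp_rot: [[-0.16, 0.987, 0.002], [0.987, 0.16, 0.001], [0.0, 0.002, -1.0]]
force: [1.0, 0.1, 2.6]
opening: 0.745
grasp_force: 30.0
```

move_arm:
  increments:
    - {"xyz": [0, 0, -8], "roll": 0, "grip": 60}
    - {"xyz": [0, 0, -12], "roll": 0, "grip": 60}
    - {"xyz": [0, 0, -15], "roll": 0, "grip": 60}
    - {"xyz": [0, 0, -15], "roll": 0, "grip": 60}
    - {"xyz": [0, 0, -20], "roll": 0, "grip": 60}

```text
time_s: 6.38
position: [0.478, 0.3533, 0.1716]
tcp_rot: [[-0.161, 0.987, -0.003], [0.987, 0.161, -0.001], [-0.001, -0.003, -1.0]]
force: [0.2, 0.2, -1.4]
opening: 0.746
grasp_force: 30.0
```

move_arm:
  increments:
    - {"xyz": [0, 0, -20], "roll": 0, "grip": 60}
    - {"xyz": [0, 0, -20], "roll": 0, "grip": 60}
    - {"xyz": [0, 0, -15], "roll": 0, "grip": 60}
    - {"xyz": [0, 0, -5], "roll": 0, "grip": 60}
    - {"xyz": [0, 0, 0], "roll": 0, "grip": 60}

```text
time_s: 6.8
position: [0.4797, 0.3542, 0.2334]
tcp_rot: [[-0.161, 0.987, 0.003], [0.987, 0.161, 0.001], [0.001, 0.003, -1.0]]
force: [-0.6, -0.4, -1.5]
opening: 0.744
grasp_force: 30.0
```

```bash
cat >> h.py <<'E'
def held(box,zmin,n="side"):
    im,d=bot.capture(n); W=cloud(n,d); M=(W[...,0]>box[0])&(W[...,0]<box[1])&(W[...,1]>box[2])&(W[...,1]<box[3])&(W[...,2]>zmin)
    return im,W,M
E
python3 - <<'E'
from h import *
np.set_printoptions(precision=4,suppress=True)
s=bot.read_state(); print(s["position"],s["opening"],s["grasp_force"],s["force"])
for n in("side",):
    im,d=bot.capture(n); W=cloud(n,d); save("s2.png",im)
    for r in bot.trace("long_panel",n)[:3]:
        Q=W[r["mask"]]; Q=Q[~np.isnan(Q).any(1)]; c=np.median(Q,0); e=np.linalg.svd(Q-c,full_matrices=False)[2]
        print(r["conf"],len(Q),c,e[2],np.percentile(Q,[3,97],axis=0))
    save("s2c.png",cv2.resize(im[170:350,160:360],None,fx=3,fy=3))
E
```

```text
[0.4797 0.3542 0.2334] 0.7443180718987672 29.957796244416386 [-0.6112 -0.4108 -1.5383]
0.87 943 [0.4905 0.4684 0.0862] [-0.532   0.8467  0.0055] [[0.4653 0.4486 0.007 ]
 [0.5185 0.4852 0.1414]]
0.76 339 [0.5913 0.4657 0.102 ] [0.4497 0.8931 0.0115] [[ 0.5825  0.4395 -0.0008]
 [ 0.6475  0.475   0.1432]]
0.7 845 [0.4794 0.3604 0.2067] [ 0.1452  0.9833 -0.1099] [[0.4483 0.349  0.1443]
 [0.5104 0.3659 0.2824]]
```

View pics/s2c.png

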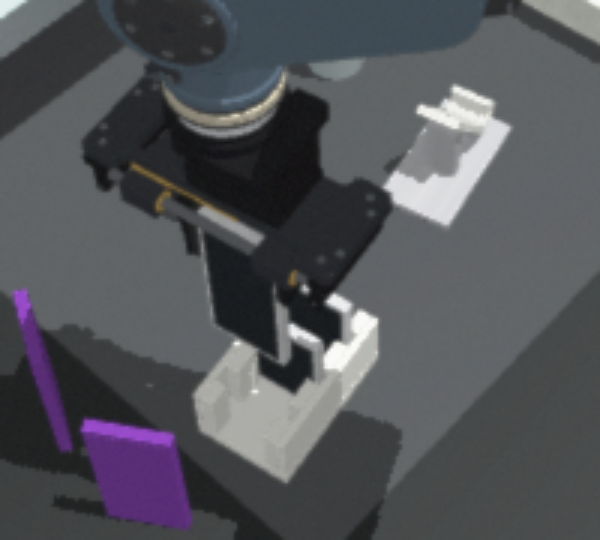

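Drawn clear, held upright. Carry it to above the cradle.

move_arm:
  increments:
    - {"xyz": [0, 0, 0], "roll": -0.053, "grip": 60}
    - {"xyz": [-15, 0, 0], "roll": 0, "grip": 60}
    - {"xyz": [-30, -0.4, 0], "roll": 0, "grip": 60}
    - {"xyz": [-35, -0.4, 0], "roll": 0, "grip": 60}
    - {"xyz": [-35, -0.4, 0], "roll": 0, "grip": 60}

```text
time_s: 7.32
position: [0.5012, 0.2401, 0.2298]
tcp_rot: [[-0.214, 0.977, -0.003], [0.977, 0.214, -0.001], [-0.0, -0.004, -1.0]]
force: [-0.1, -0.3, -2.5]
opening: 0.743
grasp_force: 30.0
```

move_arm:
  increments:
    - {"xyz": [-35, -0.5, 0], "roll": 0, "grip": 60}
    - {"xyz": [-35, -0.5, 0], "roll": 0, "grip": 60}
    - {"xyz": [-35, -0.5, 0], "roll": 0, "grip": 60}
    - {"xyz": [-35, -0.5, 0], "roll": 0, "grip": 60}
    - {"xyz": [-35, -0.4, 0], "roll": 0, "grip": 60}

```text
time_s: 7.73
position: [0.5362, 0.068, 0.23]
tcp_rot: [[-0.212, 0.977, -0.004], [0.977, 0.212, 0.0], [0.001, -0.003, -1.0]]
force: [0.4, -0.1, -3.3]
opening: 0.741
grasp_force: 30.0
```

move_arm:
  increments:
    - {"xyz": [-22, -0.4, 0], "roll": 0, "grip": 60}
    - {"xyz": [-10, 0, 5], "roll": 0, "grip": 60}
    - {"xyz": [0, 0, 15], "roll": 0, "grip": 60}
    - {"xyz": [0, 0, 0], "roll": 0, "grip": 60}
    - {"xyz": [0, 0, 0], "roll": 0, "grip": 60}

```text
time_s: 8.15
position: [0.5419, 0.039, 0.2097]
tcp_rot: [[-0.212, 0.977, -0.005], [0.977, 0.212, 0.001], [0.002, -0.005, -1.0]]
force: [0.0, 0.3, -2.7]
opening: 0.744
grasp_force: 30.0
```

```bash
cat >> h.py <<'E'
O=np.array([.5496,.0167,.030]); a=np.radians(12.34); X=np.array([np.cos(a),np.sin(a),0]); H=np.array([-np.sin(a),np.cos(a),0]); Z=np.array([0,0,1.])
def cr(p): p=np.array(p)-O; return np.array([p@X,p@H,p@Z])*1000   # level cradle coords (x,h,z) mm
E
python3 - <<'E'
from h import *
np.set_printoptions(precision=2,suppress=True)
s=bot.read_state(); g=np.array(s["position"])+[0,0,.019]; print("G x,h,z",cr(g),np.degrees(np.arctan2(s["tcp_rot"][1][1],s["tcp_rot"][0][1])),s["force"])
for n in ("top","side"):
    im,d=bot.capture(n); W=cloud(n,d)
    for r in bot.trace("long_panel",n)[:4]:
        Q=W[r["mask"]]; Q=Q[~np.isnan(Q).any(1)]; c=np.median(Q,0)
        if abs(c[1]-.04)<.1: C=np.array([cr(q) for q in Q]); e=np.linalg.svd(C-np.median(C,0),full_matrices=False)[2]; print(n,r["conf"],len(Q),np.median(C,0),e[2],np.percentile(C,[3,97],axis=0))
E
```

```text
G x,h,z [ -2.76  23.41 198.75] 12.268375791949365 [ 0.02  0.27 -2.7 ]
side 0.63 960 [ -1.58  29.87 163.91] [-0.    1.   -0.02] [[-31.98  26.39  96.03]
 [ 29.43  32.73 228.14]]
```

move_arm:
  increments:
    - {"xyz": [-0.5, 2.6, 12], "roll": 0, "grip": 60}
    - {"xyz": [0, 0, 12], "roll": 0, "grip": 60}
    - {"xyz": [0, 0, 12], "roll": 0, "grip": 60}
    - {"xyz": [0, 0, 8], "roll": 0, "grip": 60}
    - {"xyz": [0, 0, 4], "roll": 0, "grip": 60}

```text
time_s: 8.77
position: [0.5459, 0.0388, 0.1629]
tcp_rot: [[-0.213, 0.977, -0.001], [0.977, 0.213, 0.0], [0.0, -0.001, -1.0]]
force: [-0.0, 0.2, -2.0]
opening: 0.744
grasp_force: 30.0
```

move_arm:
  increments:
    - {"xyz": [0, 0, 2], "roll": 0, "grip": 60}
    - {"xyz": [0, 0, 2], "roll": 0, "grip": 60}
    - {"xyz": [0, 0, 0], "roll": 0, "grip": 60}

```text
time_s: 9.02
position: [0.5466, 0.0383, 0.1597]
tcp_rot: [[-0.213, 0.977, 0.001], [0.977, 0.213, -0.0], [-0.0, 0.001, -1.0]]
force: [0.7, 0.0, -2.2]
opening: 0.742
grasp_force: 30.0
```

move_arm:
  increments:
    - {"xyz": [3.3, 0, 2.1], "roll": 0, "grip": 60}
    - {"xyz": [3.3, 0, 2.1], "roll": 0, "grip": 60}
    - {"xyz": [3.3, 0, 2.1], "roll": 0, "grip": 60}
    - {"xyz": [3.2, 0, 2], "roll": 0, "grip": 60}
    - {"xyz": [0, 0, 0], "roll": 0, "grip": 60}

```text
time_s: 9.43
position: [0.5465, 0.0494, 0.1544]
tcp_rot: [[-0.215, 0.977, 0.008], [0.977, 0.215, -0.005], [-0.006, 0.006, -1.0]]
force: [0.1, -4.1, 10.1]
opening: 0.748
grasp_force: 30.0
```

```bash
cat >> h.py <<'E'
def look(y0,n="side"):
    s=bot.read_state(); g=np.array(s["position"])+[0,0,.019]; print("G x,h,z",cr(g),s["force"],s["opening"],s["grasp_force"])
    im,d=bot.capture(n); W=cloud(n,d)
    for r in bot.trace("long_panel",n)[:4]:
        Q=W[r["mask"]]; Q=Q[~np.isnan(Q).any(1)]; c=np.median(Q,0)
        if abs(c[1]-y0)<.1:
            C=np.array([cr(q) for q in Q]); m=np.median(C,0); C=C[np.linalg.norm(C-m,axis=1)<90]
            e=np.linalg.svd(C-C.mean(0),full_matrices=False)[2]; f=e[2]*np.sign(e[2][1]); print(n,r["conf"],len(C),m,"n",f,"tilt",np.degrees(np.arctan2(-f[2],f[1])),np.percentile(C,[3,97],axis=0))
    return im
E
python3 - <<'E'
from h import *
np.set_printoptions(precision=2,suppress=True)
look(.04)
E
```

```text
G x,h,z [  3.91  32.6  143.42] [ 0.1  -4.12 10.08] 0.7482447930374868 30.000368119217455
side 0.69 724 [  3.92  34.77 106.38] n [-0.01  1.   -0.09] tilt 5.26289972329804 [[-26.34  27.47  42.16]
 [ 34.73  41.31 169.73]]
side 0.61 113 [-9.03 41.55 47.87] n [-0.17  0.72 -0.67] tilt 42.9431564547183 [[-26.15 -12.43  -9.43]
 [ 17.02  60.54  66.13]]
```

move_arm:
  increments:
    - {"xyz": [3.2, -1.5, 2.9], "roll": 0, "grip": 60}
    - {"xyz": [3.2, -1, 2.9], "roll": 0, "grip": 60}
    - {"xyz": [3.2, 0, 2.9], "roll": 0, "grip": 60}
    - {"xyz": [3.1, 0, 2.8], "roll": 0, "grip": 60}
    - {"xyz": [0, 0, 0], "roll": 0, "grip": 60}

```text
time_s: 9.95
position: [0.543, 0.0618, 0.1428]
tcp_rot: [[-0.214, 0.977, 0.012], [0.977, 0.214, -0.004], [-0.006, 0.011, -1.0]]
force: [0.7, -3.0, 7.6]
opening: 0.745
grasp_force: 30.0
```

Run:
```python
from h import *
np.set_printoptions(precision=2,suppress=True)
im=look(.04); save("s3c.png",cv2.resize(im[130:270,240:400],None,fx=4,fy=4))
```

```text
G x,h,z [  3.21  45.43 131.78] [ 0.74 -3.02  7.65] 0.7451429891230734 30.000418717972934
side 0.89 519 [  3.23  40.84 104.04] n [ 0.01  0.97 -0.24] tilt 14.033727774918527 [[-26.89  23.97  37.91]
 [ 32.07  54.96 161.13]]
```

View pics/s3c.png

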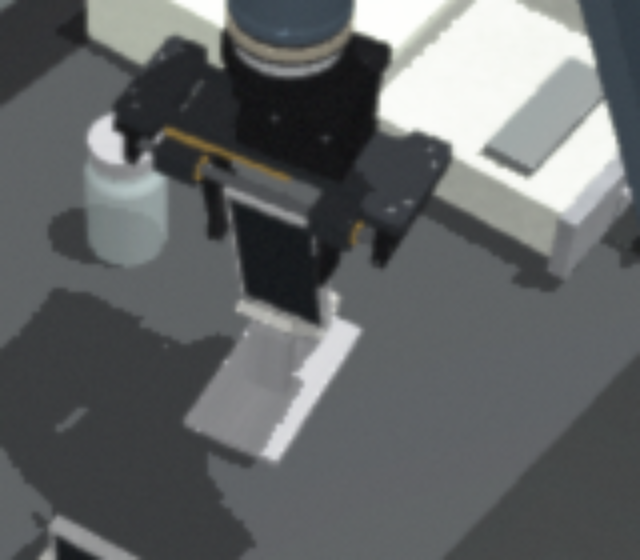

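Panel hinges back on the plate (bottom edge at about pixel (280,318) of the crop) as intended. Continue.

move_arm:
  increments:
    - {"xyz": [2.9, -1.5, 3.7], "roll": 0, "grip": 60}
    - {"xyz": [2.9, -1, 3.7], "roll": 0, "grip": 60}
    - {"xyz": [2.9, 0, 3.8], "roll": 0, "grip": 60}
    - {"xyz": [2.9, 0, 3.8], "roll": 0, "grip": 60}
    - {"xyz": [0, 0, 0], "roll": 0, "grip": 60}

```text
time_s: 10.47
position: [0.5374, 0.0731, 0.1268]
tcp_rot: [[-0.214, 0.977, 0.009], [0.977, 0.214, -0.003], [-0.005, 0.009, -1.0]]
force: [2.4, -2.3, 3.6]
opening: 0.744
grasp_force: 30.0
```

move_arm:
  increments:
    - {"xyz": [2.5, 0, 4.4], "roll": 0, "grip": 60}
    - {"xyz": [2.5, 0, 4.4], "roll": 0, "grip": 60}
    - {"xyz": [2.5, 0, 4.5], "roll": 0, "grip": 60}
    - {"xyz": [2.6, 0, 4.5], "roll": 0, "grip": 60}
    - {"xyz": [0, 0, 0], "roll": 0, "grip": 60}

```text
time_s: 10.88
position: [0.5323, 0.0838, 0.107]
tcp_rot: [[-0.213, 0.977, 0.002], [0.977, 0.213, -0.0], [-0.001, 0.002, -1.0]]
force: [1.4, -2.5, 1.9]
opening: 0.74
grasp_force: 30.0
```

Run:
```python
from h import *
np.set_printoptions(precision=2,suppress=True)
look(.04)
```

```text
G x,h,z [-2.52 69.23 95.97] [ 1.44 -2.54  1.88] 0.7395098021138669 30.004563806578517
side 0.6 121 [ -3.84  70.68 105.75] n [ 0.    0.85 -0.53] tilt 32.00542397957815 [[-33.07  25.33  41.67]
 [ 24.85 102.86 160.52]]
```

move_arm:
  increments:
    - {"xyz": [1, 1, 0.5], "roll": 0, "grip": 60}
    - {"xyz": [0, 1, 2], "roll": 0, "grip": 60}
    - {"xyz": [-0.7, 0, 2], "roll": 0, "grip": 60}
    - {"xyz": [-0.7, 0, 2], "roll": 0, "grip": 60}
    - {"xyz": [0, 0, 0], "roll": 0, "grip": 60}

```text
time_s: 11.4
position: [0.5328, 0.0839, 0.1]
tcp_rot: [[-0.212, 0.977, -0.001], [0.977, 0.212, 0.001], [0.001, -0.001, -1.0]]
force: [0.2, -0.6, 2.5]
opening: 0.743
grasp_force: 30.0
```

move_arm:
  increments:
    - {"xyz": [-0.6, 0, 1.5], "roll": 0, "grip": 60}
    - {"xyz": [0, 0, 0], "roll": 0, "grip": 60}
    - {"xyz": [0, 0, 0], "roll": 0, "grip": 60}

```text
time_s: 11.65
position: [0.5327, 0.0845, 0.0994]
tcp_rot: [[-0.211, 0.977, -0.001], [0.977, 0.211, 0.002], [0.003, -0.001, -1.0]]
force: [-1.5, 4.2, 8.2]
opening: 0.745
grasp_force: 30.0
```

Run:
```python
from h import *
np.set_printoptions(precision=2,suppress=True)
look(.04);look(.04,"top")
```

```text
G x,h,z [-1.97 69.85 88.42] [-1.53  4.23  8.23] 0.744833249619212 30.000008172355592
side 0.59 82 [  3.15  78.13 114.52] n [ 0.01  0.85 -0.53] tilt 32.16667105101451 [[-22.92  40.26  55.9 ]
 [ 32.29  93.51 137.45]]
G x,h,z [-1.97 69.87 88.42] [-1.01  3.35  8.48] 0.7414211102368231 30.0000123353675
```

Seated on the ledge (force along the cradle's z). Relieve the pressure and let go.

move_arm:
  increments:
    - {"xyz": [0.8, 0, -1], "roll": 0, "grip": 60}
    - {"xyz": [0.6, 0, -0.8], "roll": 0, "grip": 60}
    - {"xyz": [0, 0, 0], "roll": 0, "grip": 60}
    - {"xyz": [0, 0, 0], "roll": 0, "grip": 76}
    - {"xyz": [0, 0, 0], "roll": 0, "grip": 78}

```text
time_s: 12.27
position: [0.5324, 0.0847, 0.1003]
tcp_rot: [[-0.212, 0.977, -0.002], [0.977, 0.212, 0.001], [0.001, -0.002, -1.0]]
force: [-0.4, 0.3, 0.8]
opening: 0.765
grasp_force: 0.0
```

move_arm:
  increments:
    - {"xyz": [0, 0, 0], "roll": 0, "grip": 85}
    - {"xyz": [0, 0, 0], "roll": 0, "grip": 92}
    - {"xyz": [0, 0, 0], "roll": 0, "grip": 100}
    - {"xyz": [0, 0, 0], "roll": 0, "grip": 100}
    - {"xyz": [0, 0, 0], "roll": 0, "grip": 100}

```text
time_s: 12.68
position: [0.5332, 0.0845, 0.1007]
tcp_rot: [[-0.212, 0.977, -0.0], [0.977, 0.212, 0.0], [0.0, -0.0, -1.0]]
force: [0.5, 0.3, 0.1]
opening: 0.983
grasp_force: 0.0
```

move_arm:
  increments:
    - {"xyz": [0, 0, 0], "roll": 0, "grip": 100}
    - {"xyz": [0, 0, 0], "roll": 0, "grip": 100}
    - {"xyz": [0, 0, 0], "roll": 0, "grip": 100}
    - {"xyz": [0, 0, 0], "roll": 0, "grip": 100}
    - {"xyz": [0, 0, 0], "roll": 0, "grip": 100}

```text
time_s: 13.1
position: [0.5332, 0.0845, 0.1008]
tcp_rot: [[-0.212, 0.977, -0.0], [0.977, 0.212, 0.0], [0.0, -0.0, -1.0]]
force: [0.6, 0.1, -1.2]
opening: 1.0
grasp_force: 0.0
```

Run:
```python
from h import *
np.set_printoptions(precision=2,suppress=True)
im=look(.04); t=look(.04,"top")
save("s4c.png",np.hstack([cv2.resize(im[130:230,280:360],(400,500)),cv2.resize(t[180:260,260:324],(400,500))]))
s=bot.read_state(); m,d=bot.capture("wrist"); W=cloud("wrist",d,s)
for r in bot.trace("long_panel","wrist")[:2]:
    Q=W[r["mask"]]; Q=Q[~np.isnan(Q).any(1)]; C=np.array([cr(q) for q in Q]); e=np.linalg.svd(C-C.mean(0),full_matrices=False)[2][2]; print(r["conf"],len(C),C.mean(0),e,np.percentile(C,[1,99],axis=0))
```

```text
G x,h,z [-1.52 69.7  89.76] [ 0.56  0.07 -1.16] 0.9999503190209099 0.0
side 0.55 184 [ -5.21  82.66 107.14] n [-0.    0.78 -0.62] tilt 38.44734462799061 [[-46.81  32.52  52.73]
 [ 25.65 104.58 151.73]]
G x,h,z [-1.51 69.68 89.75] [0.54 0.41 0.03] 1.0002595521869058 0.0
0.97 3967 [ -3.66  77.68 103.02] [-0.   -0.73  0.68] [[-35.2   -4.49  13.97]
 [ 27.74  90.28 114.59]]
```

View pics/s4c.png

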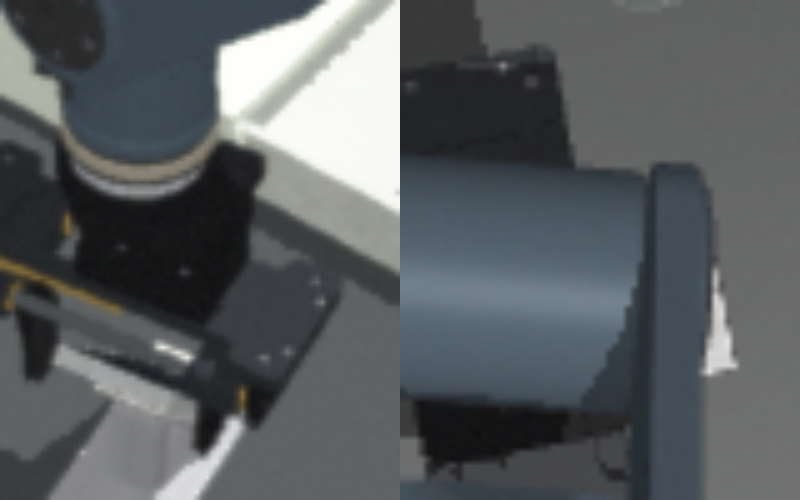

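The panel leans released on the stand, with free gaps to both fingers (at about (35,340) and (210,430) in the left crop). Its top end is within about 1 mm of the seated position. Regrasp 20 mm above its centre and lift it off.

move_arm:
  increments:
    - {"xyz": [-5, -1, 4], "roll": 0, "grip": 100}
    - {"xyz": [-5.5, -1, 4], "roll": 0, "grip": 100}
    - {"xyz": [-5, 0, 3.5], "roll": 0, "grip": 100}
    - {"xyz": [0, 0, 0], "roll": 0, "grip": 100}
    - {"xyz": [0, 0, 0], "roll": 0, "grip": 80}

```text
time_s: 13.82
position: [0.5344, 0.0683, 0.0888]
tcp_rot: [[-0.211, 0.977, -0.001], [0.977, 0.211, 0.0], [0.0, -0.001, -1.0]]
force: [0.5, 0.5, -0.3]
opening: 0.975
grasp_force: 0.0
```

move_arm:
  increments:
    - {"xyz": [0, 0, 0], "roll": 0, "grip": 75}
    - {"xyz": [0, 0, 0], "roll": 0, "grip": 70}
    - {"xyz": [0, 0, 0], "roll": 0, "grip": 60}
    - {"xyz": [0, 0, 0], "roll": 0, "grip": 60}
    - {"xyz": [0, 0, 0], "roll": 0, "grip": 60}

```text
time_s: 14.23
position: [0.5349, 0.0691, 0.0894]
tcp_rot: [[-0.213, 0.977, 0.001], [0.977, 0.213, 0.0], [-0.0, 0.001, -1.0]]
force: [0.6, 0.2, 0.4]
opening: 0.744
grasp_force: 30.0
```

move_arm:
  increments:
    - {"xyz": [1.5, 0, -3], "roll": 0, "grip": 60}
    - {"xyz": [3, 0, -6], "roll": 0, "grip": 60}
    - {"xyz": [3, 0, -10], "roll": 0, "grip": 60}
    - {"xyz": [0, 0, -15], "roll": 0, "grip": 60}
    - {"xyz": [0, 0, -20], "roll": 0, "grip": 60}

```text
time_s: 14.65
position: [0.5316, 0.0767, 0.1434]
tcp_rot: [[-0.213, 0.977, -0.003], [0.977, 0.213, 0.0], [0.001, -0.003, -1.0]]
force: [0.3, 0.7, -2.7]
opening: 0.742
grasp_force: 30.0
```

move_arm:
  increments:
    - {"xyz": [0, 0, -20], "roll": 0, "grip": 60}
    - {"xyz": [0, 0, -20], "roll": 0, "grip": 60}
    - {"xyz": [0, 0, -10], "roll": 0, "grip": 60}
    - {"xyz": [0, 0, 0], "roll": 0, "grip": 60}
    - {"xyz": [0, 0, 0], "roll": 0, "grip": 60}

```text
time_s: 15.07
position: [0.5329, 0.0764, 0.1937]
tcp_rot: [[-0.213, 0.977, 0.001], [0.977, 0.213, -0.0], [-0.0, 0.001, -1.0]]
force: [0.7, -0.6, -2.5]
opening: 0.744
grasp_force: 30.0
```

Run:
```python
from h import *
np.set_printoptions(precision=2,suppress=True)
im=look(.06); look(.06,"top"); print(bot.read_state()["position"])
```

```text
G x,h,z [ -3.59  61.89 182.7 ] [ 0.71 -0.56 -2.53] 0.7436114511319948 29.9694245721912
side 0.76 153 [ -8.85  92.62 212.93] n [ 0.01  0.71 -0.71] tilt 44.950298355422795 [[-35.95  52.39 172.  ]
 [ 26.58  98.4  218.94]]
G x,h,z [ -4.52  62.05 181.29] [ 0.02  0.17 -1.64] 0.7423672834474779 29.969426636234857
[0.53 0.08 0.19]
```

move_arm:
  increments:
    - {"xyz": [0, 0, 0], "roll": 0.078, "grip": 60}
    - {"xyz": [0, 0, 0], "roll": 0.078, "grip": 60}
    - {"xyz": [-15, -1, 0], "roll": 0, "grip": 60}
    - {"xyz": [-28, -1.5, 0], "roll": 0, "grip": 60}
    - {"xyz": [-33, -1.8, 0], "roll": 0, "grip": 60}

```text
time_s: 15.68
position: [0.5323, 0.0008, 0.1921]
tcp_rot: [[-0.061, 0.998, -0.002], [0.998, 0.061, 0.001], [0.001, -0.002, -1.0]]
force: [0.6, -0.5, -1.1]
opening: 0.745
grasp_force: 30.0
```

move_arm:
  increments:
    - {"xyz": [-35, -1.8, 0], "roll": 0, "grip": 60}
    - {"xyz": [-35, -1.9, 0], "roll": 0, "grip": 60}
    - {"xyz": [-35, -1.9, 0], "roll": 0, "grip": 60}
    - {"xyz": [-35, -1.9, 0], "roll": 0, "grip": 60}
    - {"xyz": [-35, -1.9, 0], "roll": 0, "grip": 60}

```text
time_s: 16.1
position: [0.533, -0.1766, 0.1921]
tcp_rot: [[-0.058, 0.998, -0.002], [0.998, 0.058, 0.001], [0.001, -0.002, -1.0]]
force: [1.0, -0.1, -1.8]
opening: 0.745
grasp_force: 30.0
```

move_arm:
  increments:
    - {"xyz": [-35, -1.9, 0], "roll": 0, "grip": 60}
    - {"xyz": [-30, -1.7, 0], "roll": 0, "grip": 60}
    - {"xyz": [-22, -1, 10], "roll": 0, "grip": 60}
    - {"xyz": [0, 0, 15], "roll": 0, "grip": 60}
    - {"xyz": [0, 0, 15], "roll": 0, "grip": 60}

```text
time_s: 16.52
position: [0.5341, -0.2644, 0.1519]
tcp_rot: [[-0.055, 0.998, -0.0], [0.998, 0.055, 0.0], [0.0, -0.0, -1.0]]
force: [-1.3, 0.1, -3.1]
opening: 0.743
grasp_force: 30.0
```

move_arm:
  increments:
    - {"xyz": [0, 0, 15], "roll": 0, "grip": 60}
    - {"xyz": [0, 0, 15], "roll": 0, "grip": 60}
    - {"xyz": [0, 0, 10], "roll": 0, "grip": 60}
    - {"xyz": [0, 0, 0], "roll": 0, "grip": 60}
    - {"xyz": [0, 0, 0], "roll": 0, "grip": 60}

```text
time_s: 16.93
position: [0.5338, -0.2619, 0.1122]
tcp_rot: [[-0.058, 0.998, -0.002], [0.998, 0.058, 0.001], [0.002, -0.002, -1.0]]
force: [0.1, 0.6, -1.9]
opening: 0.746
grasp_force: 30.0
```

```bash
cat >> h.py <<'E'
PO=np.array([.5345,-.2592,.034]); b_=np.radians(3.4); DX=np.array([np.cos(b_),np.sin(b_),0]); DY=np.array([-np.sin(b_),np.cos(b_),0])
def pd(p): p=np.array(p)-PO; return np.stack([p@DX,p@DY,p[...,2]],-1)*1000
def lookp(n="side"):
    s=bot.read_state(); print("G",pd(np.array(s["position"])+[0,0,.013]),s["force"],np.degrees(np.arctan2(s["tcp_rot"][1][1],s["tcp_rot"][0][1])))
    im,d=bot.capture(n); W=cloud(n,d,s)
    for r in bot.trace("long_panel",n)[:4]:
        Q=W[r["mask"]]; Q=Q[~np.isnan(Q).any(1)]; C=pd(Q); m=np.median(C,0)
        if abs(m[1])>120: continue
        C=C[np.linalg.norm(C-m,axis=1)<90]; f=np.linalg.svd(C-C.mean(0),full_matrices=False)[2][2]; f*=np.sign(f[2]); print(n,r["conf"],len(C),m,"n",f,"tilt",np.degrees(np.arctan2(-f[1],f[2])),np.percentile(C,[2,98],axis=0))
    return im
E
python3 - <<'E'
from h import *
np.set_printoptions(precision=2,suppress=True)
lookp();lookp("top");lookp("wrist")
E
```

```text
G [-0.83 -2.65 91.25] [ 0.1   0.56 -1.89] 3.325222770395413
side 0.69 151 [ -1.7   25.68 119.65] n [ 0.02 -0.79  0.61] tilt 52.58344180855458 [[-32.71 -26.59  55.7 ]
 [ 25.34  36.83 132.65]]
G [ 0.13 -3.38 92.74] [ 0.44 -0.06 -0.91] 3.329236022779539
top 0.69 125 [  1.7   27.55 130.29] n [0.01 0.18 0.98] tilt -10.304688385281503 [[-27.96  20.44 123.58]
 [ 27.97  32.3  136.45]]
G [ 0.26 -3.48 93.23] [ 0.18 -0.96 -2.34] 3.3338059805828713
wrist 0.78 7214 [ -1.32  24.47 130.26] n [ 0.   -0.67  0.74] tilt 42.425780025035586 [[-32.27  -4.15 101.72]
 [ 29.22  31.94 135.19]]
```

move_arm:
  increments:
    - {"xyz": [0, 0, 8], "roll": 0, "grip": 60}
    - {"xyz": [0, 0, 6], "roll": 0, "grip": 60}
    - {"xyz": [0, 0, 4], "roll": 0, "grip": 60}
    - {"xyz": [0, 0, 2], "roll": 0, "grip": 60}
    - {"xyz": [0, 0, 0], "roll": 0, "grip": 60}

```text
time_s: 17.65
position: [0.5338, -0.2618, 0.0925]
tcp_rot: [[-0.058, 0.998, -0.002], [0.998, 0.058, 0.001], [0.001, -0.001, -1.0]]
force: [-0.1, 0.3, -1.4]
opening: 0.743
grasp_force: 30.0
```

move_arm:
  increments:
    - {"xyz": [2.9, 0, 2.6], "roll": 0, "grip": 60}
    - {"xyz": [2.9, 0, 2.6], "roll": 0, "grip": 60}
    - {"xyz": [2.9, 0, 2.6], "roll": 0, "grip": 60}
    - {"xyz": [2.9, 0, 2.6], "roll": 0, "grip": 60}
    - {"xyz": [0, 0, 0], "roll": 0, "grip": 60}

```text
time_s: 18.07
position: [0.5342, -0.2506, 0.0828]
tcp_rot: [[-0.059, 0.998, 0.001], [0.998, 0.059, -0.001], [-0.001, 0.001, -1.0]]
force: [1.5, -2.1, 1.2]
opening: 0.741
grasp_force: 30.0
```

move_arm:
  increments:
    - {"xyz": [2.4, 0, 3.1], "roll": 0, "grip": 60}
    - {"xyz": [2.4, 0, 3.1], "roll": 0, "grip": 60}
    - {"xyz": [2.4, 0, 3.1], "roll": 0, "grip": 60}
    - {"xyz": [2.5, 0, 3.1], "roll": 0, "grip": 60}
    - {"xyz": [0, 0, 0], "roll": 0, "grip": 60}

```text
time_s: 18.48
position: [0.5328, -0.2402, 0.0697]
tcp_rot: [[-0.059, 0.998, -0.001], [0.998, 0.059, 0.001], [0.001, -0.001, -1.0]]
force: [0.7, 0.5, 1.2]
opening: 0.744
grasp_force: 30.0
```

Run:
```python
from h import *
np.set_printoptions(precision=2,suppress=True)
lookp();lookp("wrist")
```

```text
G [-0.61 19.11 48.65] [0.67 0.49 1.24] 3.362332906900557
side 0.64 285 [ 1.19 32.07 62.7 ] n [-0.   -0.49  0.87] tilt 29.60833417818856 [[-32.96 -37.02  21.5 ]
 [ 29.92  64.83  79.51]]
G [-0.6  18.86 49.  ] [1.35 0.65 1.17] 3.3321720520596956
wrist 0.92 12209 [-2.06 40.53 69.67] n [ 0.   -0.48  0.88] tilt 28.592272198994696 [[-32.6  -31.9   27.72]
 [ 28.77  62.42  79.36]]
```

move_arm:
  increments:
    - {"xyz": [1.9, 0, 3.4], "roll": 0, "grip": 60}
    - {"xyz": [1.9, 0, 3.4], "roll": 0, "grip": 60}
    - {"xyz": [1.9, 0, 3.5], "roll": 0, "grip": 60}
    - {"xyz": [1.8, 0, 3.5], "roll": 0, "grip": 60}
    - {"xyz": [0, 0, 0], "roll": 0, "grip": 60}

```text
time_s: 19.1
position: [0.5322, -0.2329, 0.0557]
tcp_rot: [[-0.059, 0.998, -0.001], [0.998, 0.059, 0.001], [0.001, -0.001, -1.0]]
force: [0.1, 1.9, 2.0]
opening: 0.744
grasp_force: 30.0
```

move_arm:
  increments:
    - {"xyz": [1.2, 0, 3.7], "roll": 0, "grip": 60}
    - {"xyz": [1.2, 0, 3.7], "roll": 0, "grip": 60}
    - {"xyz": [1.2, 0, 3.8], "roll": 0, "grip": 60}
    - {"xyz": [1.2, 0, 3.8], "roll": 0, "grip": 60}
    - {"xyz": [0, 0, 0], "roll": 0, "grip": 60}

```text
time_s: 19.52
position: [0.5319, -0.2282, 0.0406]
tcp_rot: [[-0.058, 0.998, -0.001], [0.998, 0.058, 0.001], [0.001, -0.001, -1.0]]
force: [0.9, 2.2, 1.9]
opening: 0.739
grasp_force: 30.0
```

move_arm:
  increments:
    - {"xyz": [0.8, 0, 3.5], "roll": 0, "grip": 60}
    - {"xyz": [0.6, 0, 3.5], "roll": 0, "grip": 60}
    - {"xyz": [0.5, 0, 3], "roll": 0, "grip": 60}
    - {"xyz": [0, 0, 2], "roll": 0, "grip": 60}
    - {"xyz": [0, 0, 0], "roll": 0, "grip": 60}

```text
time_s: 19.93
position: [0.532, -0.2267, 0.0291]
tcp_rot: [[-0.058, 0.998, -0.001], [0.998, 0.058, 0.0], [0.0, -0.001, -1.0]]
force: [-0.6, 2.5, 1.4]
opening: 0.744
grasp_force: 30.0
```

Run:
```python
from h import *
np.set_printoptions(precision=2,suppress=True)
lookp();lookp("wrist")
```

```text
G [-0.53 32.58  8.06] [-0.55  2.48  1.42] 3.324013145924964
side 0.82 468 [ 4.05 47.77 14.67] n [ 0.01 -0.02  1.  ] tilt 1.37363386410021 [[-31.22 -20.46   8.59]
 [ 31.69  83.11  19.26]]
G [-0.48 32.43  8.43] [0.59 1.72 0.51] 3.318926920569082
wrist 0.87 14907 [-1.99 51.91 16.81] n [-0.   -0.04  1.  ] tilt 2.4416084017394457 [[-32.72  -3.72  13.35]
 [ 29.09  80.82  18.86]]
```

move_arm:
  increments:
    - {"xyz": [-2, 0, -2], "roll": 0, "grip": 60}
    - {"xyz": [-4, 0.5, 0], "roll": 0, "grip": 60}
    - {"xyz": [-4, 0, 0], "roll": 0, "grip": 60}
    - {"xyz": [-3, 0, 0], "roll": 0, "grip": 60}
    - {"xyz": [0, 0, 1], "roll": 0, "grip": 60}

```text
time_s: 20.55
position: [0.5339, -0.2412, 0.0307]
tcp_rot: [[-0.057, 0.998, 0.001], [0.998, 0.057, -0.001], [-0.001, 0.001, -1.0]]
force: [0.6, -0.1, -1.5]
opening: 0.743
grasp_force: 30.0
```

move_arm:
  increments:
    - {"xyz": [0, 0, 1.5], "roll": 0, "grip": 60}
    - {"xyz": [0, 0, 1], "roll": 0, "grip": 60}
    - {"xyz": [0, 0, 1], "roll": 0, "grip": 60}
    - {"xyz": [0, 0, 0.5], "roll": 0, "grip": 60}
    - {"xyz": [0, 0, 0], "roll": 0, "grip": 60}

```text
time_s: 20.97
position: [0.5338, -0.2403, 0.0269]
tcp_rot: [[-0.058, 0.998, 0.001], [0.998, 0.058, -0.001], [-0.001, 0.001, -1.0]]
force: [-0.8, -1.8, 1.7]
opening: 0.745
grasp_force: 30.0
```

Run:
```python
from h import *
np.set_printoptions(precision=2,suppress=True)
lookp();lookp("wrist")
```

```text
G [ 0.39 18.95  5.91] [-0.85 -1.75  1.71] 3.3414281202181373
side 0.62 437 [ 2.58 35.01 12.16] n [-0.02 -0.01  1.  ] tilt 0.7894845840591422 [[-30.55 -37.19   6.16]
 [ 29.84  69.16  17.32]]
G [ 0.45 18.93  5.97] [-1.91 -2.09  2.25] 3.3403140033880927
wrist 0.62 14956 [-1.1  38.17 13.85] n [-0.   -0.02  1.  ] tilt 1.0565818527649082 [[-31.93 -16.57  11.3 ]
 [ 30.04  67.31  15.49]]
```

move_arm:
  increments:
    - {"xyz": [0, 0, 0], "roll": 0, "grip": 75}
    - {"xyz": [0, 0, 0], "roll": 0, "grip": 77}
    - {"xyz": [0, 0, 0], "roll": 0, "grip": 82}
    - {"xyz": [0, 0, 0], "roll": 0, "grip": 88}
    - {"xyz": [0, 0, 0], "roll": 0, "grip": 92}

```text
time_s: 21.58
position: [0.5333, -0.2393, 0.0264]
tcp_rot: [[-0.058, 0.998, -0.001], [0.998, 0.058, 0.001], [0.001, -0.001, -1.0]]
force: [0.1, -0.5, -0.1]
opening: 0.872
grasp_force: 0.0
```

move_arm:
  increments:
    - {"xyz": [0, 0, 0], "roll": 0, "grip": 92}
    - {"xyz": [0, 0, 0], "roll": 0, "grip": 92}
    - {"xyz": [0, 0, -5], "roll": 0, "grip": 92}
    - {"xyz": [0, 0, -10], "roll": 0, "grip": 92}
    - {"xyz": [0, 0, -20], "roll": 0, "grip": 92}

```text
time_s: 22.0
position: [0.5322, -0.2389, 0.0608]
tcp_rot: [[-0.058, 0.998, -0.003], [0.998, 0.058, 0.002], [0.003, -0.003, -1.0]]
force: [-0.8, -0.1, 0.7]
opening: 0.917
grasp_force: 0.0
```

move_arm:
  increments:
    - {"xyz": [0, 0, -30], "roll": 0, "grip": 92}
    - {"xyz": [0, 0, -30], "roll": 0, "grip": 80}
    - {"xyz": [0, 0, -35], "roll": 0, "grip": 50}
    - {"xyz": [0, 0, -35], "roll": 0, "grip": 20}
    - {"xyz": [0, 0, -30], "roll": 0, "grip": 0}

```text
time_s: 22.42
position: [0.5337, -0.2399, 0.2252]
tcp_rot: [[-0.058, 0.998, 0.002], [0.998, 0.058, -0.002], [-0.002, 0.002, -1.0]]
force: [0.6, 0.3, -1.0]
opening: 0.703
grasp_force: 0.0
```

Run:
```python
from h import *
np.set_printoptions(precision=2,suppress=True)
im=lookp("wrist"); save("w5.png",im)
s=bot.read_state(); m,d=bot.capture("wrist"); P=cloud("wrist",d,s).reshape(-1,3); P=P[~np.isnan(P).any(1)]; C=pd(P)/1000
rects(C,[("panel",(-.06,.06,-.1,.1),.006,.013),("handle",(-.16,-.09,-.12,.12),.005,.024),("front",(-.12,-.05,-.2,.2),.03,.045)])
```

```text
G [  0.33  19.32 204.18] [ 0.65  0.34 -0.99] 3.321898353759794
wrist 0.59 6014 [-1.18  4.27 11.37] n [-0.01  0.    1.  ] tilt -0.10805708589102278 [[-32.73 -67.53   9.23]
 [ 30.27  66.89  12.93]]
panel 5751 [-1.1 -1.9] [ 65.1 139.7] 0.1 z [0.01 0.01 0.01]
handle 1209 [-111.7    1.8] [126.5  34.7] 89.8 z [0.01 0.02 0.02]
front 2995 [-71.1  27.4] [188.2  38.3] 88.9 z [0.03 0.04 0.04]
```

View pics/w5.png

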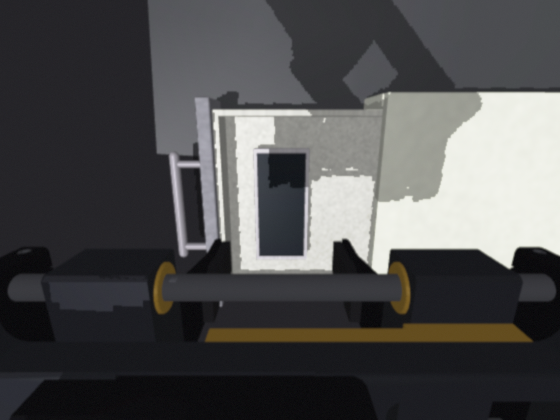

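The panel lies flat on the pad: fit 65.1 x 139.7, centre off by (-1, -2) mm. Now go in front of the handle with the fingers shut.

move_arm:
  increments:
    - {"xyz": [-4, -36, 0], "roll": 0, "grip": 0}
    - {"xyz": [-4, -36, 0], "roll": 0, "grip": 0}
    - {"xyz": [-4, -36, 0], "roll": 0, "grip": 0}
    - {"xyz": [-4, -36, 0], "roll": 0, "grip": 0}
    - {"xyz": [-3, -31, 0], "roll": 0, "grip": 0}

```text
time_s: 22.98
position: [0.357, -0.2675, 0.2205]
tcp_rot: [[-0.058, 0.998, -0.003], [0.998, 0.058, 0.003], [0.003, -0.003, -1.0]]
force: [0.0, -0.6, 0.1]
opening: 0.186
grasp_force: 0.0
```

move_arm:
  increments:
    - {"xyz": [0, 0, 35], "roll": 0, "grip": 0}
    - {"xyz": [0, 0, 35], "roll": 0, "grip": 0}
    - {"xyz": [0, 0, 35], "roll": 0, "grip": 0}
    - {"xyz": [0, 0, 35], "roll": 0, "grip": 0}
    - {"xyz": [0, 0, 30], "roll": 0, "grip": 0}

```text
time_s: 23.4
position: [0.3586, -0.2676, 0.0494]
tcp_rot: [[-0.057, 0.998, -0.002], [0.998, 0.057, 0.002], [0.002, -0.002, -1.0]]
force: [-0.1, 0.0, 0.0]
opening: 0.004
grasp_force: 0.0
```

move_arm:
  increments:
    - {"xyz": [0, 0, 15], "roll": 0, "grip": 0}
    - {"xyz": [0, 0, 8], "roll": 0, "grip": 0}
    - {"xyz": [0, 0, 0], "roll": 0, "grip": 0}
    - {"xyz": [0, 0, 0], "roll": 0, "grip": 0}

```text
time_s: 23.73
position: [0.3596, -0.2685, 0.0285]
tcp_rot: [[-0.058, 0.998, -0.001], [0.998, 0.058, 0.001], [0.001, -0.001, -1.0]]
force: [0.9, -0.7, 0.9]
opening: 0.007
grasp_force: 0.0
```

move_arm:
  increments:
    - {"xyz": [0, 6, 0], "roll": 0, "grip": 0}
    - {"xyz": [0, 6, 0], "roll": 0, "grip": 0}
    - {"xyz": [0, 4, 0], "roll": 0, "grip": 0}
    - {"xyz": [0, 3, 0], "roll": 0, "grip": 0}
    - {"xyz": [0, 3, 0], "roll": 0, "grip": 0}

```text
time_s: 24.15
position: [0.3828, -0.2679, 0.0293]
tcp_rot: [[-0.059, 0.998, 0.001], [0.998, 0.059, -0.001], [-0.001, 0.001, -1.0]]
force: [-0.4, -0.1, 0.7]
opening: 0.007
grasp_force: 0.0
```

Run:
```python
from h import *
np.set_printoptions(precision=2,suppress=True)
im=lookp("top"); s=bot.read_state(); print("TCP",pd(np.array(s["position"])),s["opening"])
```

```text
G [-151.95    0.34    8.33] [-0.41 -0.12  0.75] 3.35825143308846
top 0.92 1345 [-0.42  1.13  9.71] n [-0.01  0.01  1.  ] tilt -0.7860710461275705 [[-31.02 -68.26   0.42]
 [ 31.06  67.63  15.87]]
TCP [-152.06    0.36   -4.96] 0.004074585345710945
```

move_arm:
  increments:
    - {"xyz": [0, 2, -2], "roll": 0, "grip": 0}
    - {"xyz": [0, 2, -1], "roll": 0, "grip": 0}
    - {"xyz": [0, 2, 0], "roll": 0, "grip": 0}
    - {"xyz": [0, 2, 0], "roll": 0, "grip": 0}
    - {"xyz": [0, 2, 0], "roll": 0, "grip": 0}

```text
time_s: 24.67
position: [0.392, -0.267, 0.0316]
tcp_rot: [[-0.058, 0.998, -0.0], [0.998, 0.058, 0.0], [0.0, -0.0, -1.0]]
force: [0.0, -0.2, -0.7]
opening: 0.007
grasp_force: 0.0
```

move_arm:
  increments:
    - {"xyz": [0, 2, 0], "roll": 0, "grip": 0}
    - {"xyz": [0, 3, 0], "roll": 0, "grip": 0}
    - {"xyz": [0, 4, 0], "roll": 0, "grip": 0}
    - {"xyz": [0, 5, 0], "roll": 0, "grip": 0}
    - {"xyz": [0, 6, 0], "roll": 0, "grip": 0}

```text
time_s: 25.08
position: [0.4118, -0.2656, 0.0315]
tcp_rot: [[-0.058, 0.998, -0.001], [0.998, 0.058, 0.001], [0.001, -0.001, -1.0]]
force: [-0.9, -1.1, 0.5]
opening: 0.002
grasp_force: 0.7
```

move_arm:
  increments:
    - {"xyz": [0, 6, 0], "roll": 0, "grip": 0}
    - {"xyz": [0, 6, 0], "roll": 0, "grip": 0}
    - {"xyz": [0, 6, 0], "roll": 0, "grip": 0}
    - {"xyz": [0, 6, 0], "roll": 0, "grip": 0}
    - {"xyz": [0, 6, 0], "roll": 0, "grip": 0}

```text
time_s: 25.5
position: [0.4423, -0.2639, 0.0316]
tcp_rot: [[-0.058, 0.998, -0.0], [0.998, 0.058, 0.0], [0.0, -0.0, -1.0]]
force: [-1.7, -0.5, -0.6]
opening: 0.004
grasp_force: 0.6
```

Run:
```python
from h import *
np.set_printoptions(precision=2,suppress=True)
im=lookp("top"); s=bot.read_state(); print("TCP",pd(np.array(s["position"])),s["opening"])
```

```text
G [-92.29   0.74  10.56] [-1.65 -0.51 -0.62] 3.3368724144680244
top 0.67 1344 [45.31 -0.55  9.94] n [0.01 0.   1.  ] tilt -0.12113254651529931 [[ 13.59 -68.37   1.29]
 [ 77.24  66.64  16.05]]
TCP [-91.23  -0.02  -2.21] 0.0019933640147140144
```

move_arm:
  increments:
    - {"xyz": [0, 6, 0], "roll": 0, "grip": 0}
    - {"xyz": [0, 6, 0], "roll": 0, "grip": 0}
    - {"xyz": [0, 6, 0], "roll": 0, "grip": 0}
    - {"xyz": [0, 6, 0], "roll": 0, "grip": 0}
    - {"xyz": [0, 6, 0], "roll": 0, "grip": 0}

```text
time_s: 26.02
position: [0.4721, -0.2621, 0.0316]
tcp_rot: [[-0.058, 0.998, -0.0], [0.998, 0.058, 0.0], [0.0, -0.0, -1.0]]
force: [-1.6, -0.3, 0.3]
opening: 0.003
grasp_force: 0.6
```

move_arm:
  increments:
    - {"xyz": [0, 6, 0], "roll": 0, "grip": 0}
    - {"xyz": [0, 6, 0], "roll": 0, "grip": 0}
    - {"xyz": [0, 6, 0], "roll": 0, "grip": 0}
    - {"xyz": [0, 6, 0], "roll": 0, "grip": 0}
    - {"xyz": [0, 6, 0], "roll": 0, "grip": 0}

```text
time_s: 26.43
position: [0.5022, -0.2604, 0.0316]
tcp_rot: [[-0.058, 0.998, -0.0], [0.998, 0.058, 0.0], [0.0, -0.0, -1.0]]
force: [-1.2, 0.8, -0.8]
opening: 0.004
grasp_force: 0.6
```

move_arm:
  increments:
    - {"xyz": [0, 6, 0], "roll": 0, "grip": 0}
    - {"xyz": [0, 6, 0], "roll": 0, "grip": 0}
    - {"xyz": [0, 5, 0], "roll": 0, "grip": 0}
    - {"xyz": [0, 5, 0], "roll": 0, "grip": 0}
    - {"xyz": [0, 4, 0], "roll": 0, "grip": 0}

```text
time_s: 26.85
position: [0.5283, -0.2593, 0.0317]
tcp_rot: [[-0.058, 0.998, 0.0], [0.998, 0.058, -0.0], [-0.0, 0.0, -1.0]]
force: [-0.8, 1.1, 0.2]
opening: 0.002
grasp_force: 0.6
```

Run:
```python
from h import *
np.set_printoptions(precision=2,suppress=True)
im=lookp("top"); s=bot.read_state(); print("TCP",pd(np.array(s["position"])),s["opening"])
im,d=bot.capture("top"); C=pd(cloud("top",d)); v,u=np.where((C[...,0]>0)&(C[...,0]<150)&(abs(C[...,1]+90)<25)); 
A=C[v,u]; 
for lo in range(0,140,5):
    m=(A[:,0]>=lo)&(A[:,0]<lo+5); print(lo,np.median(A[m,2]) if m.any() else None,end="; ")
```

```text
G [-6.15  0.3  10.67] [-0.75  1.13  0.24] 3.33005470381859
top 0.51 122 [102.3  -18.71   9.94] n [ 1.   -0.    0.01] tilt 18.483879991569996 [[ 98.89 -69.53   5.13]
 [105.67  65.21  16.68]]
TCP [-5.45 -0.3  -2.13] 0.008504240865991044
0 None; 5 None; 10 None; 15 None; 20 None; 25 None; 30 None; 35 None; 40 40.33436703741791; 45 39.06951622416524; 50 37.96070380521502; 55 38.134109939024796; 60 27.244514524526394; 65 26.124538851700212; 70 12.278220915289879; 75 15.34515007023965; 80 7.389475815504449; 85 -8.267990589690715; 90 -8.487458554609722; 95 -7.2151540777922465; 100 14.65002111012373; 105 48.5055965712983; 110 50.992958886436206; 115 50.430258178639356; 120 52.303101692781766; 125 50.72269086339379; 130 51.42416578132883; 135 51.39265097277204;
```

move_arm:
  increments:
    - {"xyz": [0, 5, 0], "roll": 0, "grip": 0}
    - {"xyz": [0, 5, 0], "roll": 0, "grip": 0}
    - {"xyz": [0, 5, 0], "roll": 0, "grip": 0}
    - {"xyz": [0, 5, 0], "roll": 0, "grip": 0}
    - {"xyz": [0, 4, 0], "roll": 0, "grip": 0}

```text
time_s: 27.42
position: [0.5523, -0.2578, 0.0316]
tcp_rot: [[-0.058, 0.998, 0.0], [0.998, 0.058, -0.0], [-0.0, 0.0, -1.0]]
force: [-0.7, 0.6, 0.9]
opening: 0.001
grasp_force: 0.6
```

move_arm:
  increments:
    - {"xyz": [0, 3, 0], "roll": 0, "grip": 0}
    - {"xyz": [0, 3, 0], "roll": 0, "grip": 0}
    - {"xyz": [0, 2, 0], "roll": 0, "grip": 0}
    - {"xyz": [0, 2, 0], "roll": 0, "grip": 0}
    - {"xyz": [0, 2, 0], "roll": 0, "grip": 0}

```text
time_s: 27.83
position: [0.5637, -0.2572, 0.0316]
tcp_rot: [[-0.058, 0.998, -0.0], [0.998, 0.058, -0.0], [-0.0, -0.0, -1.0]]
force: [-0.5, -0.9, -0.2]
opening: 0.003
grasp_force: 0.6
```

move_arm:
  increments:
    - {"xyz": [0, 2, 0], "roll": 0, "grip": 0}
    - {"xyz": [0, 2, 0], "roll": 0, "grip": 0}
    - {"xyz": [0, 1.5, 0], "roll": 0, "grip": 0}
    - {"xyz": [0, 1.5, 0], "roll": 0, "grip": 0}
    - {"xyz": [0, 1, 0], "roll": 0, "grip": 0}

```text
time_s: 28.25
position: [0.5718, -0.2567, 0.0317]
tcp_rot: [[-0.058, 0.998, 0.0], [0.998, 0.058, -0.0], [-0.0, 0.0, -1.0]]
force: [-0.9, -1.1, 1.3]
opening: 0.005
grasp_force: 0.5
```

move_arm:
  increments:
    - {"xyz": [0, 1.5, 0], "roll": 0, "grip": 0}
    - {"xyz": [0, 1.5, 0], "roll": 0, "grip": 0}
    - {"xyz": [0, 1.5, 0], "roll": 0, "grip": 0}
    - {"xyz": [0, 1, 0], "roll": 0, "grip": 0}
    - {"xyz": [0, 0, 0], "roll": 0, "grip": 0}

```text
time_s: 28.67
position: [0.573, -0.2565, 0.0316]
tcp_rot: [[-0.06, 0.998, -0.009], [0.998, 0.06, 0.001], [0.002, -0.009, -1.0]]
force: [-9.5, -4.1, 4.8]
opening: 0.003
grasp_force: 5.2
```

move_arm:
  increments:
    - {"xyz": [0, 1, 0], "roll": 0, "grip": 0}
    - {"xyz": [0, 1, 0], "roll": 0, "grip": 0}
    - {"xyz": [0, 1, 0], "roll": 0, "grip": 0}
    - {"xyz": [0, 1, 0], "roll": 0, "grip": 0}
    - {"xyz": [0, 0, 0], "roll": 0, "grip": 0}

```text
time_s: 29.08
position: [0.573, -0.2564, 0.0316]
tcp_rot: [[-0.061, 0.998, -0.017], [0.998, 0.061, 0.002], [0.003, -0.017, -1.0]]
force: [-18.1, -6.7, 10.3]
opening: 0.005
grasp_force: 9.5
```

Hit the end stop: the position is unchanged while the force rises to 18 N, so the drawer is shut. Back off.

move_arm:
  increments:
    - {"xyz": [0, -3, 0], "roll": 0, "grip": 0}
    - {"xyz": [0, -4, 0], "roll": 0, "grip": 0}
    - {"xyz": [0, -10, 0], "roll": 0, "grip": 0}
    - {"xyz": [0, -20, 0], "roll": 0, "grip": 0}
    - {"xyz": [0, -30, 0], "roll": 0, "grip": 0}

```text
time_s: 29.5
position: [0.5164, -0.2606, 0.032]
tcp_rot: [[-0.059, 0.998, 0.005], [0.998, 0.059, -0.003], [-0.003, 0.005, -1.0]]
force: [-0.1, -0.7, -0.2]
opening: 0.002
grasp_force: 0.0
```

move_arm:
  increments:
    - {"xyz": [0, -30, 0], "roll": 0, "grip": 0}
    - {"xyz": [0, -30, -5], "roll": 0, "grip": 0}
    - {"xyz": [0, -30, -20], "roll": 0, "grip": 0}
    - {"xyz": [0, -10, -30], "roll": 0, "grip": 0}
    - {"xyz": [0, 0, -30], "roll": 0, "grip": 0}

```text
time_s: 29.92
position: [0.4106, -0.2639, 0.1165]
tcp_rot: [[-0.056, 0.998, -0.004], [0.998, 0.056, 0.005], [0.005, -0.004, -1.0]]
force: [-0.4, 1.1, -0.1]
opening: 0.008
grasp_force: 0.0
```

move_arm:
  increments:
    - {"xyz": [0, 0, -35], "roll": 0, "grip": 0}
    - {"xyz": [0, 0, -35], "roll": 0, "grip": 0}
    - {"xyz": [0, 0, -20], "roll": 0, "grip": 0}
    - {"xyz": [0, 0, 0], "roll": 0, "grip": 0}
    - {"xyz": [0, 0, 0], "roll": 0, "grip": 0}

```text
time_s: 30.33
position: [0.4151, -0.2661, 0.208]
tcp_rot: [[-0.058, 0.998, 0.003], [0.998, 0.058, -0.003], [-0.003, 0.003, -1.0]]
force: [-0.1, 0.4, -0.5]
opening: 0.003
grasp_force: 0.0
```

Run:
```python
from h import *
im,W,P=wristshot("w6"); C=pd(P)/1000
t,d=bot.capture("top"); C2=pd(cloud("top",d).reshape(-1,3)); C2=C2[~np.isnan(C2).any(1)]/1000
for c in (C,C2): rects(c,[("handle",(.0,.1,-.12,.12),.005,.024),("front+cab",(.05,.16,-.15,.15),.03,.06)])
for c in (C,C2):
  for zz in((.03,.043),(.047,.056)):
    A=c[(c[:,0]>.0)&(c[:,0]<.16)&(abs(c[:,1])<.08)&(c[:,2]>zz[0])&(c[:,2]<zz[1])]; print(zz,len(A),np.percentile(A[:,0],[1,5,50,95]).round(4) if len(A) else "")
save("fin.png",np.vstack([cv2.resize(im,(360,270)),cv2.resize(t[80:320,150:470],(360,270))]))
```

```text
handle 3659 [66.7  7.6] [224.8  42.7] 90.0 z [0.0068 0.0173 0.0225]
front+cab 14999 [122.7  -0.7] [250.4  74.8] 89.9 z [0.0356 0.0515 0.0531]
handle 326 [68.4  1. ] [236.   41.2] 89.9 z [0.0096 0.0167 0.0221]
front+cab 2782 [123.8  -0.9] [ 72.4 252.1] 0.0 z [0.0356 0.0498 0.055 ]
(0.03, 0.043) 3206 [0.0859 0.0863 0.0916 0.1019]
(0.047, 0.056) 7686 [0.1011 0.1018 0.1229 0.1532]
(0.03, 0.043) 370 [0.0881 0.0885 0.0956 0.1033]
(0.047, 0.056) 1216 [0.1034 0.1054 0.1306 0.1568]
```

View pics/fin.png

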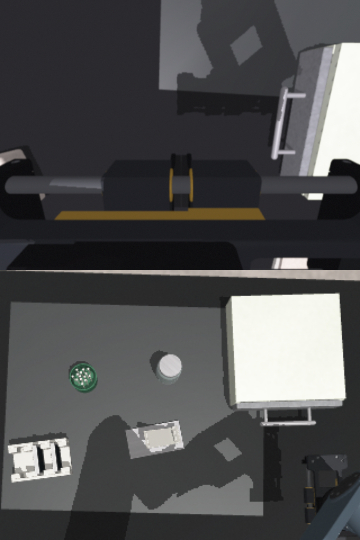

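The drawer front sits flush: 260 mm from the cabinet's back, against a firm stop. The jar, cup and short panels are in place, and the arm is clear. Handing in.

```bash
python3 -c "
from rig import bot
print(bot.hand_in())"
```

```text
the job is handed in; nothing more can be done
None
```

I handed the job in at about 30 s. The long panel was set on the stand and let go, then laid flat and centred on the pad to about 2 mm. The drawer was pushed against its stop, and the short panels, jar and cup looked undisturbed in the last picture. No judge's verdict came back.

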